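# Clamp the slot nozzle onto the studio's extractor

## Robot

A 7-joint arm with a two-finger parallel gripper is mounted at the origin on the work surface. World frame = base frame: x ahead of the robot, y to its left, z up, the work surface at z = 0. Lengths are in m, angles in degrees, forces in N, time in s.
With the tool pointing down it reaches from about 0.4 to 0.85 m from the base axis. Payload 10.4 kg.
Tool frame: the origin (TCP) lies between the finger pads; the fingertips stand 11 mm ahead of it and the grasp point (between the pads) lies 8 mm behind it (ctrl.tip_extent is the distance from the TCP to the fingertips, in m); z points along the fingers, y is the line along which they close (so a half turn about z gives the same grasp; the last joint's range is limited). The gripper opens to 85 mm and grips with 20 to 120 N. Pads are 22 mm wide; open, the fingers measure 114 mm over their backs; the gripper's body (76 mm by 85 mm) begins 54 mm behind the grasp point. The pads swing forward as they close: fully open they stand 13 mm farther back than shut.
Start: joints at [-69.42, 19.034, -3.707, 83.658, 1.238, 77.344, -5.071], TCP at [0.233, 0.58, 0.242] pointing down, gripper open.
Joint ranges: [-148.97, 148.97], [-28.65, 121.19], [-84.17, 76.75], [9.2, 138.47], [-72.65, 252.65], [3.7, 117.97], [-149.18, 149.18]. Speed limits (degrees/s): [127.2, 127.2, 159.86, 159.86, 180, 180, 180].

## Interface

Orientations are given as [roll, pitch, yaw] about the fixed x, y, z axes, in that order (R = Rz(yaw) Ry(pitch) Rx(roll)).
In Python, from plant import ctrl, optics gives the robot as it stands.
- The arm moves only by the shell command python3 -m handwheel 'ROWS'. ROWS is a JSON object of lists of equal length, an entry for each row: "travel": the shift along the tool's x, y, z in mm, a list of three; "rotation": the turn, a rotation vector about the tool's x, y, z in degrees, a list of three; "claw": the opening, from -1 (shut) to 1 (fully open). In form: {"travel": [[tx, ty, tz], ...], "rotation": [[rx, ry, rz], ...], "claw": [claw, ...]}. A call has 1 to 5 rows; each row is the pose to reach, as a shift and turn from the pose commanded when the call began, along the tool's axes at that moment; what a row does not reach only later rows make up. A row lasts 1/12 s, in which the tool goes at most 41.7 mm and 7.16 degrees, less where a joint would pass 70% of its speed; a pose out of reach is approached as far as the arm can. A call with a gripper value outside its range is refused whole. The fingers move at their own pace and stop on an object; the grip force is fixed at half the most. Time passes only in rows, so rows that repeat a pose let the fingers close. It gives the time, the measured TCP pose, the force, the opening and the grip force at its end, in the units of the state.
- ctrl.read_state(): the state, without advancing time (a new reading comes with each control period).
- optics.get_image(name): name is "scene" or "side" or "wrist"; returns the picture (480x640x3 uint8, red, green, blue); there is no depth.
- optics.camera_info(name): a dict with "camera_matrix" (3x3 intrinsics, pixels), "k1" (the pictures are not rectified: a ray, as slopes to the right and down, at radius r is drawn at 1 + k1 r^2 times it, then the intrinsics apply), "R" (3x3) and "t" (3): a world point X has camera coordinates R X + t; the wrist camera has in their place "hand_eye" (4x4, takes a point from camera to tool coordinates, whose origin is the TCP and whose axes are the flange's). Camera axes: x right, y down, z forward; pixel columns grow to the right and rows downward; lengths in m; the calibration is good to about 2 mm. A picture is of the moment at which its call begins: read the wrist's pose just before it. camera_info takes no time and is no camera call.
- ctrl.sign_off(): hands the job in; it is judged then, once.
Trained networks look in the newest picture that a camera, given by its name, has taken for a name from the list of things; names that differ only in an ending like _2 or _b are one class to them, and where a whole thing is asked for, a point or a joint stands for the part that bears it (a point fixed in the world has none). Each returns a list of dicts, best first, with "p" (0 to 1); they miss things now and then, are a little off and sometimes report something else, mostly with a low value. They report only what shows in the picture. A call takes as long as a camera call. They do not tell look-alikes from the thing itself.
- optics.boxes_of(camera, thing): "at" ([x, y, z] in m, in the coordinates of the camera as it stood for that picture, good to about 4 mm: the middle of the surface that is visible of it).
- optics.silhouettes(camera, thing): "pixels" (480x640 bool, what is visible of it).
The state is a dict: "t": time; "joint_pos": joint angles; "joint_vel": joint speeds; "joint_efforts": joint torques, N m; "ee_pos": TCP position; "eef_rot": TCP orientation; "ft_force": force on the tool from outside, world axes, zero at the start; "ft_torque": the same for the moment, N m; "gripper_width": opening from 0.0 (shut) to 1.0 (fully open); "grip_force": force on a finger pad.
Only numpy, scipy, OpenCV 4.12 (cv2) and the standard library are available. Lean on these libraries where they do the work, as an engineer would, in place of code of your own. Each camera call takes 0.05 s, during which the arm holds its last target. There are 200 camera calls.

## Task

Fit the slot nozzle to the desk extractor: it stands on its mouth, so turn it onto its side, then lay it with its flange squarely against the extractor's inlet flange in the lower half of the open clamp ring, its wide mouth lying flat on the mouth rest. Swing the upper half of the ring fully down over both flanges and throw the latch lever fully down to lock it. Leave the other things on the desk where they are.

Things in the scene. Friction and masses are not known exactly. Their poses are not given: they have to be found in the camera images.
- nozzle_mid (a point): The loose slot nozzle, bare sheet metal, about 0.3 kg, 205 mm long: this point is on its axis, half-way, inside the round tube, 102.5 mm from either end. Its z runs along the nozzle from mouth to flange, its x along the wide side of the mouth. It starts standing on its mouth, flange up. Laid on a wide side it does not roll; either wide side may be the lower one when fitted.
- nozzle: The same nozzle; origin at the centre of the mouth's edge, same axes. Outside, from the mouth along z: 0 to 30 mm a rectangular mouth 100 (x) by 46 mm (y); 30 to 70 a taper; 70 to 199 a round tube of 50 mm diameter; 200 to 205 a round flange of 64 mm diameter, 4 mm thick at its rim.
- nozzle_flange (a point): Centre of the nozzle's flange, on its flat end face, 205 mm from the mouth's edge; same axes as nozzle_mid. Fitted, it lies within about 3 mm of inlet_face and z points into the extractor.
- inlet_face (a point): Centre of the flat end face of the extractor's fixed inlet flange (64 mm diameter, on a level 50 mm tube), 110 mm above the desk. Own axes: y level, along the tube, out of the face, away from the cabinet; x level, from the ring's hinge to its latch; z up. The clamp ring's fixed lower half hangs round the lower half of this flange, a V channel of 73 mm outside diameter, 26 mm wide along y.
- extractor: White desk extractor; origin on the desk under inlet_face, same axes. Cabinet 300 (x) by 280 (y) by 250 mm high, its front 110 mm behind the face. In front of the face the ring's V channel is 9.5 mm wide at its opening and 5 mm at its bottom: a nozzle flange let down close before the face slips in and rests 1.5 mm low. A sled 70 mm wide, 6 mm high runs 200 mm to the front.
- mouth_rest (a point): Middle of the flat top of the folded-sheet mouth rest, 190 mm in front of inlet_face along its y, 85.5 mm above the desk, 80 (x) by 22 mm (y). The fitted nozzle's mouth lies on it. Same axes as inlet_face.
- jaw_hinge (a point): Hinge pin of the ring's upper half: 43 mm from inlet_face towards its -x, at the same height; the pin runs along y. Same axes as inlet_face. The upper half is a half circle of 73 mm outside diameter, 26 mm wide along y, with a flat lug at its free end; open, it leans back over the -x side, round back outward, lug uppermost.
- jaw_tip (a point): Middle of the outer face (the top when shut) of the lug at the free end of the ring's upper half: a plate 20 by 20 mm, 5 mm thick, its nose bevelled. This point is 86.5 mm from the hinge along the point's x and 8 mm along its z. The point turns with the half ring; shut, its axes are those of inlet_face.
- jaw (a joint): Angle of the ring's upper half, rad: 0 fully shut over the flanges, growing as it swings up and back towards -x of inlet_face, to 2.3. Starts at 1.7 to 2.1. The hinge is stiff: it stays where it is left; pushing the lug takes about 1 to 2 N.
- latch_pivot (a point): Pivot of the latch lever on the fixed lower half: 58.6 mm from inlet_face along its x and 9.2 mm lower; it turns about y. Same axes as inlet_face.
- latch_tip (a point): Middle of the finger end of the latch lever, 69 mm from the pivot: open, 46 degrees above level on the outer (+x) side; closed, 49 below. The lever goes 20 mm outward from the pivot, then bends into a flat steel handle 62 mm long, 18 to 24 mm wide, 3.5 mm thick; the handle itself slopes 60 degrees up when open and 35 down when closed. The point is built with the axes of inlet_face when open.
- latch (a joint): Angle of the latch lever, rad: 0 open (up), 1.658 fully down. Starts at 0 to 0.12. In the last third of the throw its wire bail comes over the lug and draws it down, so the ring must be shut first: thrown early, the bail is in the lug's way. Press the lever's upper (ring) side near its end outward and down, 1 to 5 N; it stays where it is left.
- bowl: White porcelain bowl, 124 mm across, 66 mm high; origin under its middle. A bystander.
- medium: Clear glass bottle, 60 mm across, 105 mm high; origin under its middle. A bystander.
- pigment0: Small amber pigment jar, 38 mm across, 48 mm high; origin under its middle. A bystander.
- pigment1: Small amber pigment jar like pigment0. A bystander.
- pigment2: Small amber pigment jar like pigment0. A bystander.
- palette: White porcelain palette with paint wells, 100 by 210 mm, 16 mm high; origin under its middle. A bystander.
- brush: Fine paint brush lying on the desk, 195 mm long along its x, 8 mm thick. A bystander.
- blank: Blanking cap of the inlet: a metal disc of 64 mm diameter with a round knob, 21 mm high; origin under its middle. A bystander.
There are look-alikes about, which are no part of the job. There is more than one size of the nozzle; the job needs the middle-sized.

How it is judged:
By the outcome, as a careful person would: the job done as asked, in the order asked, and still so for the second after the job is handed in, with the robot touching nothing.
It also fails if it takes over 72 s, if anything falls off the work surface, if the arm or the gripper's body presses on something with over 40 N, if the wrist force passes 120 N, or if a joint passes its speed limit or range.

## Working session

There is one attempt and no reset: what is moved stays moved. The work goes in short steps, Python scripts to look and compute and a shell command to move; the robot and the scene stay as the last step left them, time stands still between calls to the robot, and variables do not carry over. Pictures are saved under pics/ and viewed, at most 10 in all, crops included, and the job is handed in when it is done.

```bash
ls; mkdir -p pics
cat > h.py <<'E'
import numpy as np, cv2, sys
from scipy.spatial.transform import Rotation as Rot
from plant import ctrl, optics
def cam(n, st=None):
    i=optics.camera_info(n); K=np.array(i["camera_matrix"]); k1=i["k1"]
    if "R" in i:
        R=np.array(i["R"]); t=np.array(i["t"])
        return K,k1,R.T,-R.T@t      # cam->world rot, origin
    st=st or ctrl.read_state(); H=np.array(i["hand_eye"])
    Rt=Rot.from_euler('xyz',st["eef_rot"],degrees=True).as_matrix()
    return K,k1,Rt@H[:3,:3],Rt@H[:3,3]+np.array(st["ee_pos"])
def ray(c,uv):
    K,k1,R,o=c; p=cv2.undistortPoints(np.array([[uv]],float),K,np.array([k1,0,0,0]))[0,0]
    return o,R@np.array([p[0],p[1],1])
def onplane(c,uv,z):
    o,d=ray(c,uv); return o+d*(z-o[2])/d[2]
def proj(c,X):
    K,k1,R,o=c; q=R.T@(np.array(X)-o); 
    s=q[:2]/q[2]; s=s*(1+k1*(s@s)); return (K@np.array([s[0],s[1],1]))[:2]
def snap(n,f):
    im=optics.get_image(n); cv2.imwrite(f,im[:,:,::-1]); return im
def find(n,things,pmin=.2,c=None):
    c=c or cam(n)
    for t in things:
        for b in optics.boxes_of(n,t):
            if b["p"]>=pmin: print(n,t,round(b["p"],2),np.round(c[2]@np.array(b["at"])+c[3],3))
E
python3 - <<'E'
from h import *
st=ctrl.read_state(); print(st)
for n in("scene","side","wrist"):
    snap(n,f"pics/{n}0.png"); c=cam(n); print(n,np.round(c[3],3),np.round(c[2][:,2],2))
    find(n,["nozzle","nozzle_flange","extractor","inlet_face","mouth_rest","jaw_tip","latch_tip","jaw_hinge","latch_pivot"],c=c)
find("scene",["bowl","medium","pigment0","palette","brush","blank"])
E
```

```text
pics
{'t': 0.0, 'joint_pos': array([-69.41968944,  19.07275798,  -3.70616165,  83.70568573,
         1.23632196,  77.34126907,  -5.07291371]), 'joint_vel': array([-0.056012  ,  0.02711931,  0.05179375,  0.02774687,  0.0608501 ,
       -0.03447845,  0.03350635]), 'joint_efforts': array([-1.53704721e-03, -6.25459743e+01,  4.82807925e-02, -3.91592252e+01,
        1.60921784e-02,  1.00479749e-02, -3.21215694e-07]), 'ee_pos': array([0.23274216, 0.57967459, 0.24150998]), 'eef_rot': array([-1.79920113e+02,  2.65853852e-03,  1.58122664e+02]), 'ft_force': array([-0.06407511,  0.0193474 , -0.85637058]), 'ft_torque': array([ 0.00785661, -0.01104903, -0.02792924]), 'grip_force': 0.0, 'gripper_width': 1.0003714895999745}
scene [ 1.043 -0.475  0.932] [-0.46  0.57 -0.68]
scene nozzle 0.98 [0.277 0.253 0.171]
scene nozzle 0.89 [0.548 0.217 0.101]
scene nozzle 0.64 [ 0.646 -0.003  0.075]
scene nozzle 0.39 [ 0.542 -0.348  0.252]
scene nozzle_flange 0.95 [ 0.648 -0.005  0.072]
scene nozzle_flange 0.84 [0.276 0.257 0.167]
scene nozzle_flange 0.76 [0.553 0.213 0.094]
scene nozzle_flange 0.57 [ 0.595 -0.1
[... 1070 characters left out ...]
193  0.151]
side latch_tip 0.46 [ 0.608 -0.189  0.123]
side jaw_hinge 0.59 [ 0.54  -0.314  0.25 ]
side latch_pivot 0.93 [ 0.537 -0.311  0.245]
wrist [0.164 0.608 0.374] [ 0.27 -0.11 -0.96]
wrist nozzle 0.84 [0.228 0.317 0.056]
wrist nozzle_flange 0.63 [0.227 0.321 0.051]
scene bowl 0.71 [0.657 0.452 0.04 ]
scene medium 0.76 [0.795 0.12  0.067]
scene medium 0.59 [0.549 0.214 0.1  ]
scene medium 0.56 [0.697 0.106 0.042]
scene pigment0 0.73 [0.553 0.216 0.099]
scene pigment0 0.67 [0.699 0.104 0.036]
scene pigment0 0.67 [ 0.543 -0.347  0.251]
scene pigment0 0.52 [0.379 0.477 0.039]
scene palette 0.84 [ 0.788 -0.075  0.017]
scene brush 0.63 [0.761 0.273 0.007]
scene blank 0.63 [0.386 0.017 0.004]
```

View pics/scene0.png

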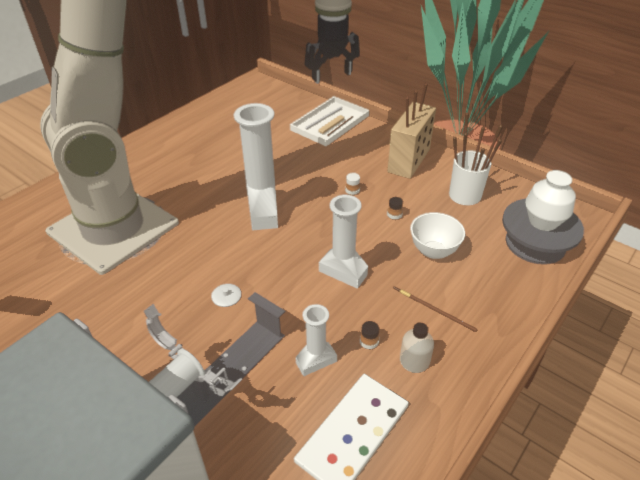

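View pics/side0.png

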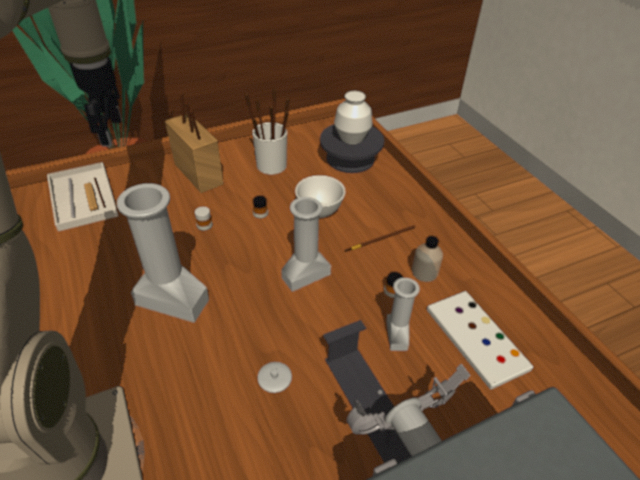

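The scene picture shows the three nozzles: large with its flange at (254,115), middle at (346,205) and small at (316,315). The ring is at (180,370), its open half at (155,320), the latch near (220,380) and the mouth rest at (268,312). In the side picture the middle nozzle's flange is at (307,208).

Run:
```python
from h import *
a=cv2.imread('pics/scene0.png'); b=cv2.imread('pics/side0.png')
def crop(im,x,y,w,h,W,H):
    return cv2.resize(im[y:y+h,x:x+w],(W,H),interpolation=cv2.INTER_CUBIC)
top=np.hstack([crop(a,120,280,200,150,400,300),crop(b,310,300,200,150,400,300)])
bot=np.hstack([crop(a,300,180,100,75*1,400,300),crop(b,260,180,100,75,400,300)])
bot=np.hstack([crop(a,280,180,160,120,400,300),crop(b,240,180,160,120,400,300)])
cv2.imwrite('pics/crop1.png',np.vstack([top,bot]))
```

```text
(no output)
```

View pics/crop1.png

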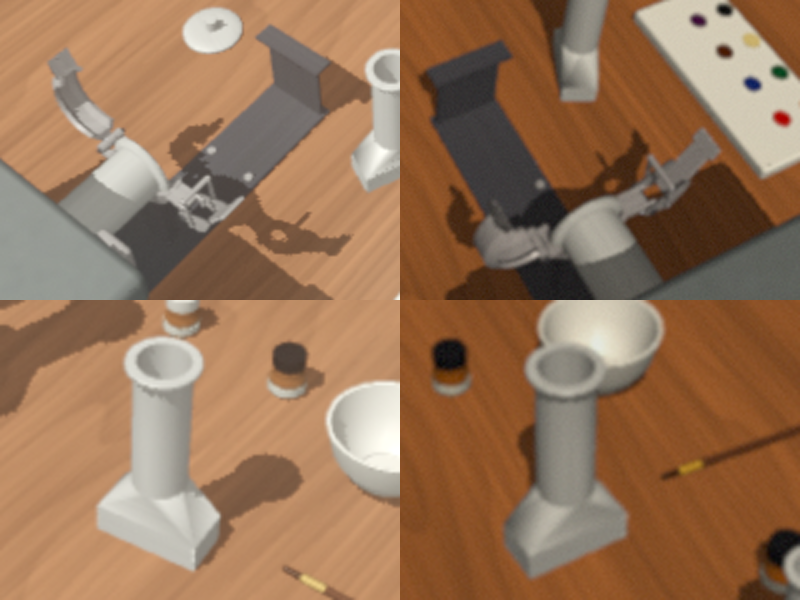

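Run:
```python
from h import *
cs,cd=cam('scene'),cam('side')
P=lambda n,c,uv,z:print(n,np.round(onplane(c,uv,z),4)*1000)
P('fl sc',cs,(345.6,205.6),.205);P('fl sd',cd,(306.4,208.4),.205)
for uv in((319.2,271.2),(358,287.6),(366.8,278)):P('mouth sc',cs,uv,0)
for uv in((284,279.2),(292.4,290.8),(330.8,276.4)):P('mouth sd',cd,uv,0)
for x,y in((256,38),(268,27),(327,64),(322,77)):P('rest sc',cs,(120+x*.5,280+y*.5),.0855)
for x,y in((425,74),(500,41),(511,50),(433,84)):P('rest sd',cd,(310+(x-400)*.5,300+y*.5),.0855)
# tri of jaw tip & latch tip
def tri(a,b):
    o1,d1=ray(cs,a);o2,d2=ray(cd,b);A=np.c_[d1,-d2];s=np.linalg.lstsq(A,o2-o1,rcond=None)[0]
    p,q=o1+s[0]*d1,o2+s[1]*d2;return (p+q)/2*1000,np.linalg.norm(p-q)*1000
S=lambda x,y:(120+x*.5,280+y*.5);D=lambda x,y:(310+(x-400)*.5,300+y*.5)
print('latchtip',tri(S(240,210),D(708,142)))
print('inlet tube top/rim right',tri(S(125,150),D(590,208)))
```

```text
fl sc [541.2 229.3 205. ]
fl sd [535.1 222.5 205. ]
mouth sc [492.4 203.7   0. ]
mouth sc [591.1 218.8   0. ]
mouth sc [589.7 254.7   0. ]
mouth sd [488.2 239.7   0. ]
mouth sd [492.2 200.6   0. ]
mouth sd [587.8 204.8   0. ]
rest sc [480.2  -5.5  85.5]
rest sc [479.5  12.4  85.5]
rest sc [556.9  13.9  85.5]
rest sc [563.7  -1.   85.5]
rest sd [472.6   8.1  85.5]
rest sd [553.1  13.3  85.5]
rest sd [ 5.575e+02 -1.000e-01  8.550e+01]
rest sd [474.5  -4.8  85.5]
latchtip (array([ 634.881975  , -177.59888859,  141.99448484]), np.float64(5.398044999405137))
inlet tube top/rim right (array([ 516.98933648, -192.59790489,  141.33240393]), np.float64(2.8040398757922733))
```

```bash
cat >> h.py <<'E'
def noz_pts():
    a=np.linspace(0,2*np.pi,40,endpoint=False); C=np.c_[np.cos(a),np.sin(a)]
    box=np.array([[sx*50,sy*23] for sx in(-1,1) for sy in(-1,1)])
    z=lambda P,h:np.c_[P,np.full(len(P),h)]
    return [np.r_[z(box,0),z(box,30)],np.r_[z(box,30),z(C*25,70)],np.r_[z(C*25,70),z(C*25,200)],np.r_[z(C*32,201),z(C*32,205)]]
def render(c,R,o,s=4):
    m=np.zeros((480,640),np.uint8)
    for P in noz_pts():
        q=np.array([proj(c,R@(p/1000)+o) for p in P])
        h=cv2.convexHull((q*16).round().astype(np.int32)); cv2.fillConvexPoly(m,h,255,cv2.LINE_AA,4)
    return m/255.
def Rt(st): return Rot.from_euler('xyz',st["eef_rot"],degrees=True)
def go(p,R,st=None):
    st=st or ctrl.read_state(); R0=Rt(st)
    tr=R0.inv().apply(np.array(p)-st["ee_pos"])*1000; rv=(R0.inv()*R).as_rotvec(degrees=True)
    print('travel',np.round(tr,1),'rot',np.round(rv,1),'rows',round(max(np.linalg.norm(tr)/41.7,np.linalg.norm(rv)/7.16),1))
    return tr,rv
def toolR(y,z):
    y=np.array(y,float);z=np.array(z,float);z/=np.linalg.norm(z);y-=z*(y@z);y/=np.linalg.norm(y)
    return Rot.from_matrix(np.c_[np.cross(y,z),y,z])
E
python3 - <<'E'
from h import *
from scipy.optimize import minimize
print([a for a in dir(ctrl) if a[0]!='_'])
M={}
for n,uv in(("scene",(345,235)),("side",(306,240))):
    for s in optics.silhouettes(n,"nozzle"):
        if s["pixels"][uv[1],uv[0]]: M[n]=s["pixels"].astype(float); print(n,s["p"],s["pixels"].sum()); break
def cost(v,ns):
    R=Rot.from_euler('z',v[2],degrees=True).as_matrix();o=np.array([v[0],v[1],0])/1000
    return sum(1-np.minimum(r:=render(cam(n),R,o),M[n]).sum()/np.maximum(r,M[n]).sum() for n in ns)
for ns in(["scene"],["side"],list(M)):
    if all(n in M for n in ns):
        r=minimize(cost,[539,227,5],args=(ns,),method='Nelder-Mead',options=dict(initial_simplex=[[539,227,5],[545,227,5],[539,233,5],[539,227,12]],maxfev=120,xatol=.1,fatol=1e-4));print(ns,r.x.round(1),r.fun)
# fixed pre-pose target
psi=np.radians(5.5);X=[np.cos(psi),np.sin(psi),0];Y=np.array([-np.sin(psi),np.cos(psi),0])
R=toolR(X,-Y*.906-np.array([0,0,.423]))
go([.5,.46,.27],R)
E
```

```text
['IKError', 'read_state', 'sign_off', 'tip_extent']
scene 0.65 2662
side 0.8 2691
['scene'] [538.2 232.4   4.5] 0.06278576511472056
['side'] [537.1 230.8  10.8] 0.07594403839433539
['scene', 'side'] [537.7 231.8   8.4] 0.14856611847085743
travel [-292.6  -11.9  -27.6] rot [ 35.3 -58.1  55.5] rows 12.3
```

```bash
python3 -m handwheel '{"travel":[[-40,0,-4],[-80,0,-8],[-120,0,-12],[-160,0,-16],[-200,0,-20]],"rotation":[[0,0,0],[0,0,0],[0,0,0],[0,0,0],[0,0,0]],"claw":[1,1,1,1,1]}'
python3 -m handwheel '{"travel":[[-40,-5,-4],[-80,-10,-8],[-92,-12,-8],[-92,-12,-8],[-92,-12,-8]],"rotation":[[0,0,0],[0,0,0],[2,-4,4],[4,-8,8],[6,-12,12]],"claw":[1,1,1,1,1]}'
python3 -m handwheel '{"travel":[[0,0,0],[0,0,0],[0,0,0],[0,0,0],[0,0,0]],"rotation":[[2.8,-4.6,4.4],[5.6,-9.2,8.8],[8.4,-13.8,13.2],[11.2,-18.4,17.6],[14,-23,22]],"claw":[1,1,1,1,1]}'
python3 -m handwheel '{"travel":[[0,0,0],[0,0,0],[0,0,0],[0,0,0],[0,0,0]],"rotation":[[2.8,-4.6,4.4],[5.6,-9.2,8.8],[8.4,-13.8,13.2],[11.2,-18.4,17.6],[14,-23,22]],"claw":[1,1,1,1,1]}'
python3 - <<'E'
from h import *
st=ctrl.read_state(); print({k:np.round(v,2) for k,v in st.items() if k in('t','joint_pos','ee_pos','eef_rot','ft_force')})
psi=np.radians(7);X=[np.cos(psi),np.sin(psi),0];Y=np.array([-np.sin(psi),np.cos(psi),0])
R=toolR(X,-Y*.906-np.array([0,0,.423]));d=R.as_matrix()[:,2]
G=np.array([.5377,.2315,.107]);
go(G-.13*d,R)
E
```

```text
t: 2.32
ee_pos: [0.4201, 0.5045, 0.2628]
eef_rot: [180.0, 0.0, 158.1]
ft_force: [0.0, 0.4, -0.0]
gripper_width: 1.0
grip_force: 0.0
t: 2.73
ee_pos: [0.5015, 0.4583, 0.2711]
eef_rot: [-175.3, 12.8, 146.2]
ft_force: [-0.0, 0.4, -0.6]
gripper_width: 1.005
grip_force: 0.0
t: 3.15
ee_pos: [0.4986, 0.4611, 0.271]
eef_rot: [-170.2, 38.6, 125.7]
ft_force: [-0.7, 0.2, -0.3]
gripper_width: 1.001
grip_force: 0.0
t: 3.57
ee_pos: [0.5012, 0.4487, 0.2583]
eef_rot: [-173.7, 57.9, 106.4]
ft_force: [1.8, -1.9, -2.4]
gripper_width: 0.997
grip_force: 0.0
{'t': np.float64(3.57), 'joint_pos': array([-77.52,  62.85,  47.5 ,  44.19,   8.38, 117.85, -22.82]), 'ee_pos': array([0.5 , 0.45, 0.26]), 'eef_rot': array([-173.66,   57.92,  106.36]), 'ft_force': array([ 1.77, -1.85, -2.4 ])}
travel [ 27.2   8.2 137.9] rot [ 1.9 -6.8  4.9] rows 3.4
```

```bash
python3 -m handwheel '{"travel":[[7,2,34],[14,4,68],[20,6,90],[20,6,90],[20,6,90]],"rotation":[[0,-1,1],[0.5,-2,2],[1,-3,3],[1.5,-4,4],[2,-5,5]],"claw":[1,1,1,1,1]}'
cat > a.py <<'E'
from h import *
st=ctrl.read_state(); print(np.round(st['joint_pos'],1),np.round(st['ee_pos'],4))
psi=np.radians(7);X=[np.cos(psi),np.sin(psi),0];Y=np.array([-np.sin(psi),np.cos(psi),0])
z=Rt(st).as_matrix()[:,2]; print('z',z.round(3),'y',Rt(st).as_matrix()[:,1].round(3),'tilt',np.degrees(np.arccos(-z[2])))
G=np.array([.5377,.2315,.107])
for th in(55,58,62):
    R=toolR(X,-Y*np.sin(np.radians(th))-np.array([0,0,np.cos(np.radians(th))]));d=R.as_matrix()[:,2]
    print(th);go(G-.09*d,R);go(G+.0*d,R)
E
python3 a.py
```

```text
t: 3.98
ee_pos: [0.515, 0.3849, 0.1956]
eef_rot: [179.8, 63.2, 96.6]
ft_force: [0.0, 0.3, 0.8]
gripper_width: 1.003
grip_force: 0.0
[-79.1  64.   48.4  56.5   9.5 110.1 -29.5] [0.515  0.3849 0.1956]
z [ 0.106 -0.886 -0.451] y [0.993 0.118 0.001] tilt 63.16575133500516
55
travel [-3.7  4.1 89.2] rot [-0.2  8.2 -0.2] rows 2.1
travel [  9.1   4.4 178.3] rot [-0.2  8.2 -0.2] rows 4.3
58
travel [ 0.9  4.1 88.7] rot [-0.2  5.2 -0.2] rows 2.1
travel [  9.1   4.4 178.3] rot [-0.2  5.2 -0.2] rows 4.3
62
travel [ 7.2  4.1 88.3] rot [-0.2  1.2 -0.2] rows 2.1
travel [  9.1   4.4 178.3] rot [-0.2  1.2 -0.2] rows 4.3
```

```bash
python3 -m handwheel '{"travel":[[3,2,30],[6,4,60],[8,4,88],[8,4,88]],"rotation":[[0,0,0],[0,0,0],[0,0,0],[0,0,0]],"claw":[1,1,1,1]}'
python3 a.py
python3 - <<'E'
from h import *
st=ctrl.read_state(); im=snap('wrist','pics/w1.png'); c=cam('wrist',st)
R=Rot.from_euler('z',7,degrees=True).as_matrix(); m=render(c,R,np.array([.5377,.2315,0]))
cn,_=cv2.findContours((m>.5).astype(np.uint8),cv2.RETR_EXTERNAL,cv2.CHAIN_APPROX_NONE)
o=im[:,:,::-1].copy(); cv2.drawContours(o,cn,-1,(0,0,255),1); cv2.imwrite('pics/w1o.png',o)
E
```

```text
t: 4.32
ee_pos: [0.5285, 0.3077, 0.1478]
eef_rot: [179.9, 63.2, 96.5]
ft_force: [0.3, -1.8, -0.3]
gripper_width: 0.998
grip_force: 0.0
[-80.   61.7  48.5  70.   10.2  99.  -31.2] [0.5285 0.3077 0.1478]
z [ 0.103 -0.887 -0.451] y [0.993 0.115 0.   ] tilt 63.196675421899606
55
travel [-11.   -0.1  -2.2] rot [-0.3  8.2 -0.2] rows 1.1
travel [ 1.8  0.4 86.9] rot [-0.3  8.2 -0.2] rows 2.1
58
travel [-6.3 -0.1 -2.7] rot [-0.3  5.2 -0.2] rows 0.7
travel [ 1.8  0.4 86.9] rot [-0.3  5.2 -0.2] rows 2.1
62
travel [-0.  -0.2 -3.1] rot [-0.4  1.2 -0.2] rows 0.2
travel [ 1.8  0.4 86.9] rot [-0.4  1.2 -0.2] rows 2.1
```

View pics/w1o.png

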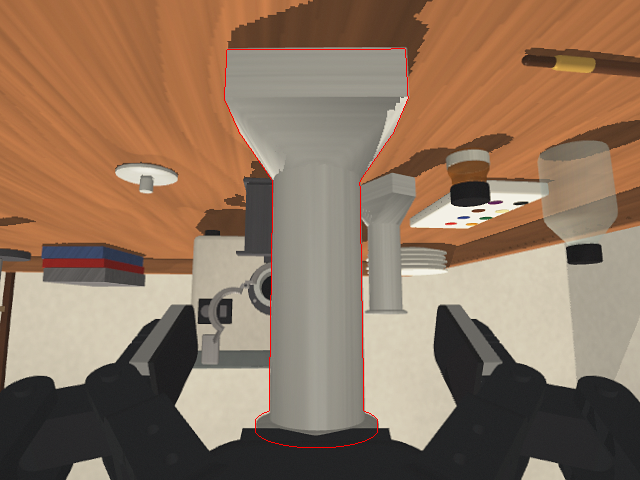

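The wrist view matches the projected nozzle outline (mouth edge at row 48, columns 226–407) to 1–2 px, so the estimated pose is right. I'm going in to grasp.

```bash
python3 -m handwheel '{"travel":[[0,0,30],[1,0,60],[2,0,85],[2,0,92],[2,0,92]],"rotation":[[0,0,0],[0,0,0],[0,0,0],[0,0,0],[0,0,0]],"claw":[1,1,1,1,1]}'
python3 -m handwheel '{"travel":[[0,0,0],[0,0,0],[0,0,0],[0,0,0],[0,0,0]],"rotation":[[0,0,0],[0,0,0],[0,0,0],[0,0,0],[0,0,0]],"claw":[0,-0.5,-0.5,-0.5,-0.5]}'
python3 -m handwheel '{"travel":[[0,0,0],[0,0,0],[0,0,0],[0,0,0],[0,0,0]],"rotation":[[0,0,0],[0,0,0],[0,0,0],[0,0,0],[0,0,0]],"claw":[-0.5,-0.5,-0.5,-0.5,-0.5]}'
python3 -c "
from h import *
st=ctrl.read_state();print(st['joint_pos'].round(1));R=Rt(st)
print(R.inv().apply([0,0,80]).round(1),R.inv().apply([0,-100,100]).round(1))"
```

```text
t: 4.78
ee_pos: [0.5384, 0.2311, 0.1059]
eef_rot: [179.7, 63.0, 96.5]
ft_force: [-0.3, -0.0, 0.1]
gripper_width: 1.003
grip_force: 0.0
t: 5.2
ee_pos: [0.5384, 0.2324, 0.1063]
eef_rot: [179.6, 63.0, 96.6]
ft_force: [-2.4, 4.3, 5.8]
gripper_width: 0.566
grip_force: 61.9
t: 5.62
ee_pos: [0.5384, 0.2323, 0.1064]
eef_rot: [179.6, 63.0, 96.6]
ft_force: [-2.2, 3.6, 5.4]
gripper_width: 0.564
grip_force: 61.9
[-79.8  60.3  48.8  80.9  11.2  88.6 -32.5]
[-71.3   0.3 -36.3] [-134.2  -11.8   43. ]
```

```bash
cat >> h.py <<'E'
import json,os
def savegrasp():
    st=ctrl.read_state(); Rn=Rot.from_euler('z',7,degrees=True); on=np.array([.5377,.2315,0])
    json.dump(dict(p=list(Rn.inv().apply(st["ee_pos"]-on)),q=list((Rn.inv()*Rt(st)).as_quat())),open('grasp.json','w'))
def noz_now(st=None):
    st=st or ctrl.read_state(); g=json.load(open('grasp.json')); Rn=Rt(st)*Rot.from_quat(g['q']).inv()
    return Rn, np.array(st["ee_pos"])-Rn.apply(g['p'])
def tcp_for(Rn,on):
    g=json.load(open('grasp.json')); return on+Rn.apply(g['p']), Rn*Rot.from_quat(g['q'])
def noz_target(face,yaw,dy=.002,dz=0.):
    "nozzle lying: flange face dy before the inlet face, dz above its centre"
    E=Rot.from_euler('z',yaw,degrees=True); on=np.array(face)+E.apply([0,.205+dy,dz])
    return E*Rot.from_euler('x',90,degrees=True),on
E
python3 -c "
from h import *; savegrasp()"
python3 -m handwheel '{"travel":[[-29,0,-15],[-58,0,-30],[-87,0,-45],[-116,0,-59],[-116,0,-59]],"rotation":[[0,0,0],[0,0,0],[0,0,0],[0,0,0],[0,0,0]],"claw":[-0.5,-0.5,-0.5,-0.5,-0.5]}'
python3 - <<'E'
from h import *
st=ctrl.read_state();print(st['joint_pos'].round(1))
p,R=tcp_for(*noz_target([.526,-.1855,.11],2.5,.04,.11)); print(p,R.as_euler('xyz',degrees=True)); go(p,R)
E
```

```text
t: 6.03
ee_pos: [0.5394, 0.2315, 0.2416]
eef_rot: [178.9, 62.8, 95.9]
ft_force: [1.8, -0.9, -3.6]
gripper_width: 0.564
grip_force: 63.1
[-82.   51.3  54.   78.7  16.5  96.1 -25.7]
[ 0.52071219 -0.04695287  0.22073722] [-179.93606696  -26.99767587   92.28545292]
travel [-107.1  -52.1  253.2] rot [ 2.1 89.7  4.6] rows 12.6
```

```bash
python3 -m handwheel '{"travel":[[0,0,0],[0,0,0],[0,0,0],[0,0,0],[0,0,0]],"rotation":[[0.2,7,0.4],[0.4,14,0.8],[0.6,21,1.2],[0.8,28,1.6],[1,35,2]],"claw":[-0.5,-0.5,-0.5,-0.5,-0.5]}'
python3 -m handwheel '{"travel":[[0,0,0],[0,0,0],[0,0,0],[0,0,0],[0,0,0]],"rotation":[[0.2,7,0.4],[0.4,14,0.8],[0.6,21,1.2],[0.8,28,1.6],[1,35,2]],"claw":[-0.5,-0.5,-0.5,-0.5,-0.5]}'
python3 - <<'E'
from h import *
st=ctrl.read_state();print(st['joint_pos'].round(1))
p,R=tcp_for(*noz_target([.526,-.1855,.11],2.5,.04,.11)); go(p,R)
E
```

```text
t: 6.45
ee_pos: [0.5378, 0.2322, 0.2357]
eef_rot: [179.0, 27.6, 94.4]
ft_force: [1.1, -0.7, -4.9]
gripper_width: 0.563
grip_force: 62.8
t: 6.87
ee_pos: [0.538, 0.2312, 0.2364]
eef_rot: [179.7, -7.4, 92.7]
ft_force: [-0.5, 0.1, -5.4]
gripper_width: 0.565
grip_force: 62.8
[-65.2  15.9  49.7  95.1 -20.   73.2  -8.5]
travel [-276.7  -30.1  -20.1] rot [ 0.3 19.6  0.4] rows 6.7
```

```bash
python3 -m handwheel '{"travel":[[-38,-4,-3],[-76,-8,-6],[-114,-12,-9],[-152,-16,-12],[-190,-21,-14]],"rotation":[[0,2.8,0],[0,5.6,0],[0,8.4,0],[0,11.2,0],[0,14,0]],"claw":[-0.5,-0.5,-0.5,-0.5,-0.5]}'
python3 - <<'E'
from h import *
p,R=tcp_for(*noz_target([.526,-.1855,.11],2.5,.04,.11)); go(p,R)
E
```

```text
t: 7.28
ee_pos: [0.5253, 0.0383, 0.2265]
eef_rot: [179.7, -21.2, 92.8]
ft_force: [1.7, -0.5, -4.4]
gripper_width: 0.559
grip_force: 62.9
travel [-81.3  -8.6 -25.3] rot [0.2 5.8 0.5] rows 2.1
```

```bash
python3 -m handwheel '{"travel":[[-30,-3,-9],[-60,-6,-18],[-81,-9,-25],[-81,-9,-25]],"rotation":[[0,2,0],[0,4,0],[0,6,0],[0,6,0.5]],"claw":[-0.5,-0.5,-0.5,-0.5]}'
python3 - <<'E'
from h import *
st=ctrl.read_state();print(st['joint_pos'].round(1))
p,R=tcp_for(*noz_target([.526,-.1855,.11],2.5,.04,.11)); go(p,R)
Rn,on=noz_now(); print(on,Rn.apply([0,0,.205])+on)
face=np.array([.526,-.1855,.11]);E=Rot.from_euler('z',2.5,degrees=True)
a=np.linspace(0,2*np.pi,60)
circ=np.c_[.032*np.cos(a),0*a,.032*np.sin(a)]
rest=np.array([[sx*.04,.19+sy*.011,-.0245] for sx,sy in((-1,-1),(1,-1),(1,1),(-1,1))])
sled=np.array([[-.035,.2,-.104],[.035,.2,-.104],[.035,.0,-.104],[-.035,0,-.104]])
out=[]
for n,x,y in(('scene',120,230),('side',300,230)):
    im=snap(n,f'pics/{n}2.png'); o=im[y:y+200,x:x+200,::-1]; o=cv2.resize(o,(400,400),interpolation=cv2.INTER_CUBIC); c=cam(n)
    o0=cv2.resize(cv2.imread(f'pics/{n}0.png')[y:y+200,x:x+200],(400,400),interpolation=cv2.INTER_CUBIC)
    for P in(circ,rest,sled):
        q=np.array([proj(c,face+E.apply(v)) for v in P]); q=((q-[x,y]+.5)*2).round().astype(np.int32)
        cv2.polylines(o0,[q],True,(0,0,255),1)
    m=render(c,Rn.as_matrix(),on)[y:y+200,x:x+200];m=cv2.resize(m,(400,400))
    cn,_=cv2.findContours((m>.5).astype(np.uint8),cv2.RETR_EXTERNAL,cv2.CHAIN_APPROX_NONE);o=o.copy();cv2.drawContours(o,cn,-1,(0,255,0),1)
    out.append(np.vstack([o0[100:],o[:300]]))
cv2.imwrite('pics/h2.png',np.hstack(out))
E
```

```text
t: 7.62
ee_pos: [0.5194, -0.0522, 0.2194]
eef_rot: [-179.9, -26.9, 91.6]
ft_force: [-0.4, -1.6, -3.7]
gripper_width: 0.561
grip_force: 63.1
[-29.5  19.4  55.8 100.3 -39.5  85.2  37.6]
travel [5.2 1.4 1.1] rot [ 0.3  0.1 -0.6] rows 0.1
[0.51528656 0.05409004 0.21848826] [ 0.52176592 -0.15080729  0.21880676]
```

View pics/h2.png

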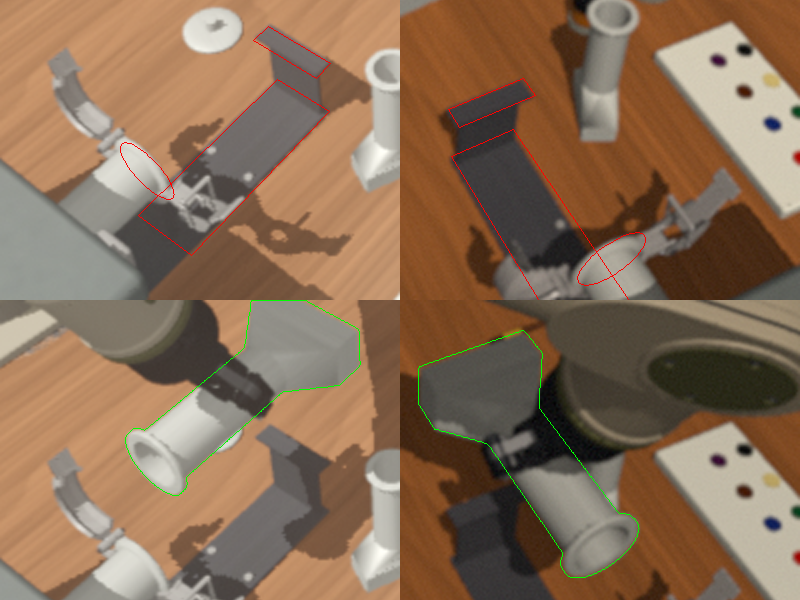

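Both hover views show the nozzle within 1 px of the computed outline. The mouth rest also fits my estimate, at (290,50) on the left and (490,100) on the right. I'll zoom in on the inlet flange for the fine fit.

```bash
cat > ov.py <<'E'
from h import *
face=np.array([.526,-.1855,.11]);E=Rot.from_euler('z',2.5,degrees=True)
a=np.linspace(0,2*np.pi,90)
def C(r,y): return np.c_[r*np.cos(a),0*a+y,r*np.sin(a)]
rest=np.array([[sx*.04,.19+sy*.011,-.0245] for sx,sy in((-1,-1),(1,-1),(1,1),(-1,1))])
out=[]
k=6
for n,x,y,x2,y2 in(('scene',165,335,240,280),('side',375,325,320,265)):
    c=cam(n);im=cv2.imread(f'pics/{n}0.png');col=[]
    for (u,v,Ps) in((x,y,[C(.032,0),C(.025,-.005)]),(x2,y2,[rest])):
        o=cv2.resize(im[v:v+50,u:u+66],(400,300),interpolation=cv2.INTER_CUBIC)
        for P in Ps:
            q=np.array([proj(c,face+E.apply(w)) for w in P]); q=((q-[u,v]+.5)*[400/66,6]).round().astype(np.int32)
            cv2.polylines(o,[q],True,(0,0,255),1)
        col.append(o)
    out.append(np.vstack(col))
cv2.imwrite('pics/z3.png',np.hstack(out))
E
python3 ov.py
```

```text
(no output)
```

View pics/z3.png

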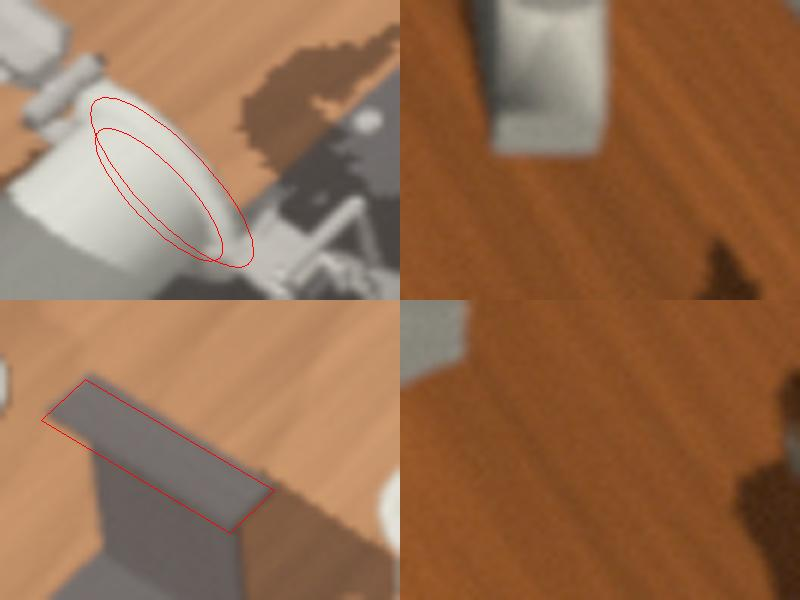

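```bash
sed -i "s/('side',375,325,320,265)/('side',372,385,312,305)/" ov.py; python3 ov.py
```

```text
(no output)
```

View pics/z3.png

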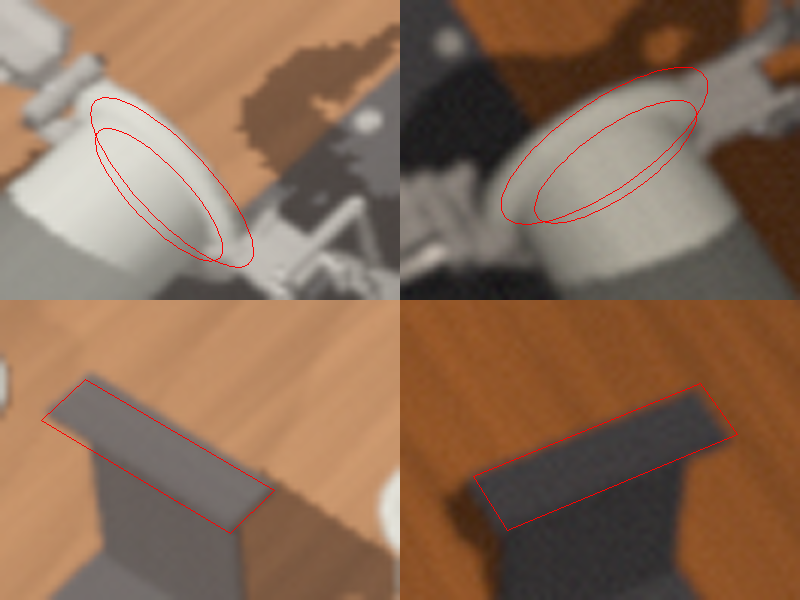

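```bash
cat > fit.py <<'E'
from h import *
from scipy.ndimage import map_coordinates
from scipy.optimize import minimize
G={};CC={n:cam(n) for n in('scene','side')}
for n in CC:
    g=cv2.GaussianBlur(cv2.imread(f'pics/{n}0.png').astype(np.float32),(0,0),1.0)
    gx=cv2.Sobel(g,cv2.CV_32F,1,0);gy=cv2.Sobel(g,cv2.CV_32F,0,1);m=np.sqrt((gx**2+gy**2).sum(2));G[n]=np.minimum(m,np.percentile(m,97))
a=np.linspace(np.radians(40),np.radians(150),60)
arc=np.c_[.032*np.cos(a),0*a,.032*np.sin(a)]
L=lambda p,q:np.linspace(p,q,40)
k=[np.array([sx*.04,.19+sy*.011,-.0245]) for sx,sy in((-1,-1),(1,-1),(1,1),(-1,1))]
rest=np.vstack([L(k[i],k[(i+1)%4]) for i in range(4)])
def sc(v,P,ns):
    E=Rot.from_euler('z',v[2],degrees=True);s=0
    for n in ns:
        q=np.array([proj(CC[n],E.apply(w)+[v[0]/1000,v[1]/1000,.11]) for w in P]);s-=map_coordinates(G[n],[q[:,1],q[:,0]],order=1).mean()
    return s
x0=np.array([526,-185.5,2.5])
S=[x0,x0+[6,0,0],x0+[0,6,0],x0+[0,0,3]]
opt=dict(initial_simplex=S,xatol=.05,fatol=.01)
for ns in(['scene'],['side'],['scene','side']):
    r=minimize(lambda v:sc(v,arc,ns)+sc(v,rest,ns)+.0*abs(v[2]),x0,method='Nelder-Mead',options=opt);print(ns,r.x.round(2),round(r.fun,1),round(sc(x0,arc,ns)+sc(x0,rest,ns),1))
    v=r.x
    for dy in(-4,-2,0,2,4):print(dy,round(sc(v+[0,dy,0],arc,ns)),round(sc(v+[0,dy,0],rest,ns)),' x',round(sc(v+[dy,0,0],arc,ns)),round(sc(v+[dy,0,0],rest,ns)))
E
python3 fit.py
```

```text
['scene'] [ 522.1  -183.48    1.53] -364.4 -294.8
-4 -137 -93  x -195 -106
-2 -217 -119  x -218 -128
0 -227 -137  x -227 -137
2 -189 -134  x -219 -129
4 -101 -114  x -205 -113
['side'] [ 516.94 -186.29    0.68] -334.8 -299.1
-4 -117 -94  x -202 -103
-2 -199 -116  x -206 -118
0 -208 -127  x -208 -127
2 -202 -117  x -208 -117
4 -129 -95  x -208 -99
['scene', 'side'] [ 521.24 -184.72    1.58] -670.6 -593.9
-4 -276 -182  x -393 -194
-2 -383 -220  x -414 -227
0 -429 -241  x -429 -241
2 -391 -233  x -420 -226
4 -232 -201  x -398 -197
```

```bash
cat >> fit.py <<'E'
print('nozzle')
for n in CC:
    g=cv2.GaussianBlur(cv2.imread(f'pics/{n}2.png').astype(np.float32),(0,0),1.0)
    gx=cv2.Sobel(g,cv2.CV_32F,1,0);gy=cv2.Sobel(g,cv2.CV_32F,0,1);m=np.sqrt((gx**2+gy**2).sum(2));G[n]=np.minimum(m,np.percentile(m,97))
Rn,on=noz_now()
b=np.linspace(0,2*np.pi,90); circ=np.c_[.032*np.cos(b),.032*np.sin(b),0*b+.205]
def sn(v,ns):
    s=0
    for n in ns:
        q=np.array([proj(CC[n],Rn.apply(w)+on+np.array(v)/1000) for w in circ]);s-=map_coordinates(G[n],[q[:,1],q[:,0]],order=1).mean()
    return s
for ns in(['scene','side'],):
    r=minimize(lambda v:sn(v,ns),[0,0,0],method='Nelder-Mead',options=dict(initial_simplex=[[0,0,0],[5,0,0],[0,5,0],[0,0,5]],xatol=.05,fatol=.01));print(ns,r.x.round(2),r.fun,sn([0,0,0],ns))
p,R=tcp_for(*noz_target([.5212,-.1847,.11],1.6,.0025,.06)); go(p,R)
E
python3 fit.py | sed -n '/nozzle/,$p'
```

```text
nozzle
['scene', 'side'] [-1.44 -5.34  1.31] -319.178955078125 -224.30618
travel [-55.   -2.5  27.1] rot [-0.3  0.1  0.5] rows 1.5
```

```bash
python3 -m handwheel '{"travel":[[0,0,0],[0,0,0]],"rotation":[[0,0,0],[0,0,0]],"claw":[-0.5,-0.5]}'; python3 -c "
from h import *
snap('scene','pics/scene2.png');snap('side','pics/side2.png');print(ctrl.read_state()['ee_pos'])"
python3 fit.py | sed -n '/nozzle/,$p'
```

```text
t: 7.88
ee_pos: [0.5208, -0.0435, 0.2205]
eef_rot: [180.0, -27.0, 92.4]
ft_force: [-0.2, -0.3, -4.5]
gripper_width: 0.565
grip_force: 63.0
[ 0.52085799 -0.04355055  0.22064264]
nozzle
['scene', 'side'] [ 0.21 -0.79  0.11] -315.264404296875 -310.07184
travel [-58.2  -3.4  26.3] rot [-0.3 -0.   0.9] rows 1.5
```

```bash
python3 -m handwheel '{"travel":[[-20,-1,9],[-40,-2,18],[-58,-3.4,26],[-58,-3.4,26],[-58,-3.4,26]],"rotation":[[0,0,0.3],[0,0,0.6],[0,0,0.9],[0,0,0.9],[0,0,0.9]],"claw":[-0.5,-0.5,-0.5,-0.5,-0.5]}'
python3 - <<'E'
from h import *
for dz in(.06,.03,.0):
    p,R=tcp_for(*noz_target([.5212,-.1847,.11],1.6,.003,dz)); go(p,R)
E
```

```text
t: 8.4
ee_pos: [0.5188, -0.0845, 0.1707]
eef_rot: [-179.5, -27.0, 91.2]
ft_force: [-0.2, 0.5, -3.0]
gripper_width: 0.563
grip_force: 67.9
travel [1.3 0.4 0.7] rot [-0.4  0.  -0.2] rows 0.1
travel [-12.3   0.6  27.4] rot [-0.4  0.  -0.2] rows 0.7
travel [-25.9   0.8  54.1] rot [-0.4  0.  -0.2] rows 1.4
```

```bash
python3 -m handwheel '{"travel":[[-6,0.3,13],[-13,0.5,27],[-13,0.5,27],[-13,0.5,27]],"rotation":[[0,0,0],[0,0,0],[0,0,0],[0,0,0]],"claw":[-0.5,-0.5,-0.5,-0.5]}'
python3 - <<'E'
from h import *
for dz in(.03,.005,.0):
    p,R=tcp_for(*noz_target([.5212,-.1847,.11],1.6,.003,dz)); go(p,R)
for n in('scene','side'):snap(n,f'pics/{n}3.png')
a=cv2.imread('pics/scene3.png')[300:420,120:280];b=cv2.imread('pics/side3.png')[320:440,340:500]
cv2.imwrite('pics/s3.png',np.hstack([cv2.resize(i,(400,300),interpolation=cv2.INTER_CUBIC) for i in(a,b)]))
E
```

```text
t: 8.73
ee_pos: [0.5202, -0.0804, 0.1414]
eef_rot: [-179.7, -27.2, 91.5]
ft_force: [2.5, 9.6, -4.5]
gripper_width: 0.562
grip_force: 69.8
travel [-2.6 -1.2 -0.6] rot [-0.3 -0.2  0.1] rows 0.1
travel [-14.1  -1.   21.7] rot [-0.3 -0.2  0.1] rows 0.6
travel [-16.4  -1.   26.1] rot [-0.3 -0.2  0.1] rows 0.7
```

View pics/s3.png

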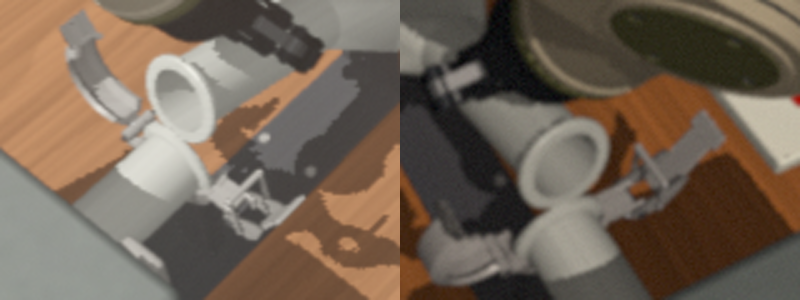

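The flange is level and in front of the inlet, at about (180,100) on the left and (563,160) on the right. The 9.6 N push along +y means it already touches the face. I'll back off about 2 mm, then go down.

```bash
python3 -m handwheel '{"travel":[[4.5,0,2.3],[4.5,0,2.3],[4.5,0,2.3]],"rotation":[[0,0,0],[0,0,0],[0,0,0]],"claw":[-0.5,-0.5,-0.5]}'
python3 - <<'E'
from h import *
st=ctrl.read_state();print(Rt(st).inv().apply([0,0,-24]).round(1)); print(st['ft_force'])
Rn,on=noz_now();print(on,Rn.apply([0,0,.205])+on, Rn.as_euler('xyz',degrees=True))
E
```

```text
t: 9.08
ee_pos: [0.5194, -0.0787, 0.1415]
eef_rot: [-179.6, -27.0, 91.3]
ft_force: [-0.4, -0.2, -2.7]
gripper_width: 0.566
grip_force: 70.3
[-10.9   0.1  21.4]
[-0.35871625 -0.22230543 -2.7406952 ]
[0.51554775 0.02762662 0.14078554] [ 0.52146762 -0.17728789  0.140794  ] [89.99763467  0.26782902  1.65477289]
```

```bash
python3 -m handwheel '{"travel":[[-5,0,10],[-9,0,18],[-11,0,21.5],[-11,0,21.5]],"rotation":[[0,0,0],[0,0,0],[0,0,0],[0,0,0]],"claw":[-0.5,-0.5,-0.5,-0.5]}'
python3 -m handwheel '{"travel":[[-0.9,0,1.8],[-1.8,0,3.6],[-1.8,0,3.6]],"rotation":[[0,0,0],[0,0,0],[0,0,0]],"claw":[-0.5,-0.5,-0.5]}'
python3 - <<'E'
from h import *
Rn,on=noz_now();print(on,Rn.apply([0,0,.205])+on, Rn.as_euler('xyz',degrees=True))
E
```

```text
t: 9.42
ee_pos: [0.519, -0.0796, 0.1164]
eef_rot: [-179.6, -27.0, 91.1]
ft_force: [1.6, -0.3, 2.4]
gripper_width: 0.565
grip_force: 71.9
t: 9.67
ee_pos: [0.5189, -0.0806, 0.1135]
eef_rot: [-179.6, -27.0, 91.1]
ft_force: [-1.0, -4.6, 4.9]
gripper_width: 0.558
grip_force: 72.5
[0.51535004 0.02571454 0.11263762] [ 0.52062958 -0.1792174   0.11280094] [89.95435179  0.31048601  1.47550334]
```

```bash
python3 -m handwheel '{"travel":[[-1.8,0,1.3],[-2.7,0,3.1],[-2.7,0,3.1]],"rotation":[[0,0,0],[0,0,0],[0,0,0]],"claw":[-0.5,-0.5,-0.5]}'
python3 - <<'E'
from h import *
Rn,on=noz_now();print(on,Rn.apply([0,0,.205])+on, Rn.as_euler('xyz',degrees=True))
for n in('scene','side'):snap(n,f'pics/{n}4.png')
a=cv2.imread('pics/scene4.png')[280:400,140:300];b=cv2.imread('pics/side4.png')[300:420,330:490]
cv2.imwrite('pics/s4.png',np.hstack([cv2.resize(i,(400,300),interpolation=cv2.INTER_CUBIC) for i in(a,b)]))
E
```

```text
t: 9.92
ee_pos: [0.519, -0.081, 0.1122]
eef_rot: [-179.7, -27.2, 91.2]
ft_force: [-10.7, -3.7, 31.0]
gripper_width: 0.57
grip_force: 74.8
[0.51543577 0.02529957 0.11179922] [ 0.52083838 -0.17962799  0.11108702] [90.19905657  0.23600577  1.51098665]
```

View pics/s4.png

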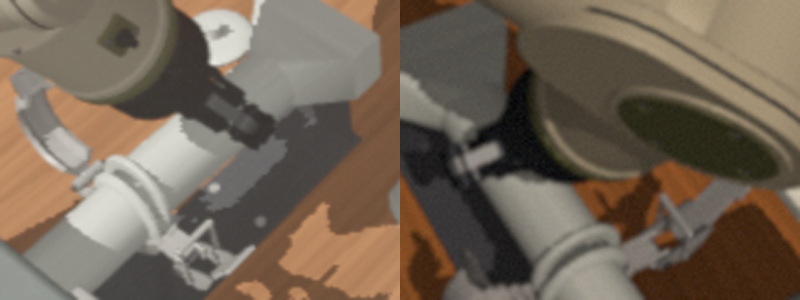

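```bash
python3 -m handwheel '{"travel":[[0,-1,0],[0,-2,0],[0,-2,0]],"rotation":[[0,0,0],[0,0,0],[0,0,0]],"claw":[-0.5,-0.5,-0.5]}'
python3 - <<'E'
from h import *
st=ctrl.read_state();print(st['ft_force'].round(1),st['ft_torque'].round(2))
Rn,on=noz_now();print(on,Rn.apply([0,0,.205])+on, Rn.as_euler('xyz',degrees=True))
E
```

```text
t: 10.27
ee_pos: [0.5187, -0.0812, 0.1121]
eef_rot: [-179.9, -27.1, 91.2]
ft_force: [-0.5, -3.3, 24.1]
gripper_width: 0.562
grip_force: 74.0
[-0.5 -3.3 24.1] [ 1.64  0.34 -0.63]
[0.51526563 0.025098   0.11156277] [ 0.52049495 -0.17983507  0.11125832] [9.00850910e+01 3.08043917e-02 1.46175691e+00]
```

```bash
python3 -m handwheel '{"travel":[[0.9,0,-1.8],[0.9,0,-1.8]],"rotation":[[0,0,0],[0,0,0]],"claw":[-0.5,-0.5]}'
python3 -m handwheel '{"travel":[[0,0,0],[0,0,0],[0,0,0],[0,0,0],[0,0,0]],"rotation":[[0,0,0],[0,0,0],[0,0,0],[0,0,0],[0,0,0]],"claw":[0.3,0.5,0.8,1,1]}'
python3 - <<'E'
from h import *
st=ctrl.read_state();print(st['ft_force'].round(1),st['ft_torque'].round(2),st['joint_pos'].round(1)); print(Rt(st).inv().apply([0,15,100]).round(1))
E
```

```text
t: 10.43
ee_pos: [0.5183, -0.0814, 0.1127]
eef_rot: [-179.8, -27.0, 91.2]
ft_force: [1.7, -4.6, 12.7]
gripper_width: 0.564
grip_force: 72.9
t: 10.85
ee_pos: [0.5167, -0.0801, 0.1107]
eef_rot: [-179.5, -27.0, 91.2]
ft_force: [0.8, -0.2, -0.5]
gripper_width: 1.003
grip_force: 0.0
[ 0.8 -0.2 -0.5] [-0.46  0.03 -0.05] [-21.8  29.3  51.6 104.6 -46.5  78.8  49. ]
[ 58.8  -0.4 -82.3]
```

```bash
python3 -m handwheel '{"travel":[[12,0,-16],[24,0,-33],[42,0,-58],[59,0,-82],[80,0,-112]],"rotation":[[0,0,0],[0,0,0],[0,0,0],[0,0,0],[0,0,0]],"claw":[1,1,1,1,1]}'
python3 -m handwheel '{"travel":[[25,0,0],[50,0,0],[75,0,0],[100,0,0],[100,0,0]],"rotation":[[0,0,0],[0,0,0],[0,0,0],[0,0,0],[0,0,0]],"claw":[0,-1,-1,-1,-1]}'
python3 - <<'E'
from h import *
st=ctrl.read_state();print(st['joint_pos'].round(1))
for n in('scene','side'):snap(n,f'pics/{n}5.png')
# fit of nozzle pose to silhouettes
from scipy.optimize import minimize
M={}
for n in('scene','side'):
    Rn,on=noz_target([.5205,-.181,.1085],1.5,0.); u,v=proj(cam(n),on-Rn.apply([0,0,-.1])).round().astype(int)
    for s in optics.silhouettes(n,'nozzle'):
        if s["pixels"][v,u]: M[n]=s["pixels"].astype(float);print(n,s['p'],s['pixels'].sum());break
def cost(w):
    Rn,on=noz_target(np.array([520.5,-181,108.5])/1000+w[:3]/1000,1.5+w[3],0.);Rn=Rn*Rot.from_euler('x',w[4],degrees=True)
    t=0
    for n in M:
        r=render(cam(n),Rn.as_matrix(),on); t+=1-np.minimum(r,M[n]).sum()/np.maximum(r,M[n]).sum()
    return t
if M:
    r=minimize(cost,np.zeros(5),method='Nelder-Mead',options=dict(initial_simplex=np.vstack([np.zeros(5),np.eye(5)*[5,5,5,3,3]]),maxfev=250));print(r.x.round(1),r.fun)
a=cv2.imread('pics/scene5.png')[250:430,120:320];b=cv2.imread('pics/side5.png')[280:460,310:510]
cv2.imwrite('pics/s5.png',np.hstack([cv2.resize(i,(400,360),interpolation=cv2.INTER_CUBIC) for i in(a,b)]))
E
```

```text
t: 11.27
ee_pos: [0.5165, -0.0596, 0.2473]
eef_rot: [-179.4, -27.0, 91.1]
ft_force: [1.4, 1.6, -0.4]
gripper_width: 1.001
grip_force: 0.0
t: 11.68
ee_pos: [0.5157, 0.0338, 0.2944]
eef_rot: [-179.7, -27.1, 91.6]
ft_force: [-0.6, 1.2, 0.7]
gripper_width: 0.299
grip_force: 0.0
[-42.3   9.2  56.3  98.4 -33.7  85.9  21.2]
scene 0.86 3950
side 0.65 4493
[-1.2  4.9 -3.9 -0.2 -3.8] 0.16664369819693325
```

View pics/s5.png

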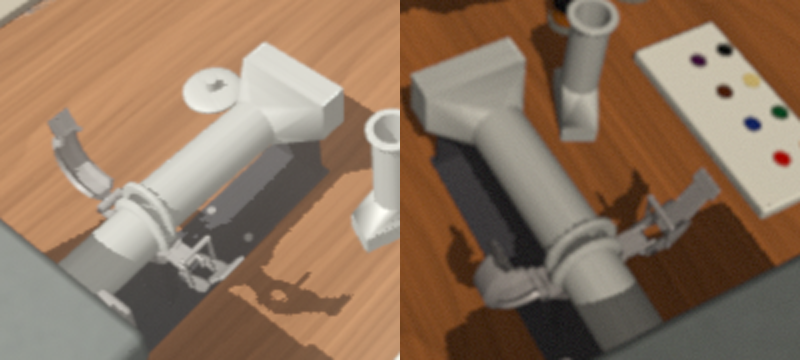

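The nozzle lies straight, with its mouth on the rest at (290,90) on the left and its flange against the inlet at (150,215). I'll press lightly near the flange and the mouth to confirm it is seated by touch.

```bash
python3 - <<'E'
from h import *
R=toolR([1,.027,0],[0,0,-1])
go([.520,-.14,.22],R)
E
python3 -m handwheel '{"travel":[[0,0,0],[0,0,0],[0,0,0],[0,0,0],[0,0,0]],"rotation":[[0,-7,0],[0,-14,0],[0,-21,0],[0,-27,0],[0,-27,0]],"claw":[-1,-1,-1,-1,-1]}'
python3 - <<'E'
from h import *
R=toolR([1,.027,0],[0,0,-1]); print(ctrl.read_state()['joint_pos'].round(1))
go([.520,-.145,.20],R)
E
```

```text
travel [-182.7    1.4  -12.2] rot [ -0.4 -27.   -0.3] rows 4.4
t: 12.3
ee_pos: [0.5154, 0.0325, 0.2921]
eef_rot: [-179.6, 0.4, 91.8]
ft_force: [0.2, 1.6, -0.3]
gripper_width: -0.001
grip_force: 0.0
[-58.2   3.8  52.4  97.4  -2.8  80.7  -3.5]
travel [-177.    -0.3   93.2] rot [-0.4  0.4  0.2] rows 4.8
```

```bash
python3 -m handwheel '{"travel":[[-36,0,15],[-72,0,32],[-108,0,50],[-144,0,72],[-177,0,93]],"rotation":[[0,0,0],[0,0,0],[0,0,0],[0,0,0],[0,0,0]],"claw":[-1,-1,-1,-1,-1]}'
python3 -m handwheel '{"travel":[[0,0,20],[0,0,42],[0,0,48],[0,0,52],[0,0,52]],"rotation":[[0,0,0],[0,0,0],[0,0,0],[0,0,0],[0,0,0]],"claw":[-1,-1,-1,-1,-1]}'
```

```text
t: 12.72
ee_pos: [0.5182, -0.1514, 0.1984]
eef_rot: [-179.7, -0.1, 91.2]
ft_force: [1.0, 1.2, 0.4]
gripper_width: -0.001
grip_force: 0.0
t: 13.13
ee_pos: [0.5183, -0.1482, 0.1472]
eef_rot: [-179.6, -0.0, 91.3]
ft_force: [0.3, -0.2, -0.1]
gripper_width: 0.004
grip_force: 0.0
```

```bash
for i in 1; do :; done
python3 -m handwheel '{"travel":[[0,0,1],[0,0,1.5],[0,0,1.5]],"rotation":[[0,0,0],[0,0,0],[0,0,0]],"claw":[-1,-1,-1]}'
python3 -m handwheel '{"travel":[[0,0,1],[0,0,1.5],[0,0,1.5]],"rotation":[[0,0,0],[0,0,0],[0,0,0]],"claw":[-1,-1,-1]}'
```

```text
t: 13.38
ee_pos: [0.5193, -0.1475, 0.1467]
eef_rot: [-179.7, -0.0, 91.4]
ft_force: [0.1, 0.4, -0.1]
gripper_width: 0.001
grip_force: 0.0
t: 13.63
ee_pos: [0.5194, -0.148, 0.1452]
eef_rot: [-179.7, 0.0, 91.4]
ft_force: [-0.0, -1.0, 4.3]
gripper_width: 0.005
grip_force: 2.4
```

```bash
python3 -m handwheel '{"travel":[[0,0,1],[0,0,2],[0,0,2]],"rotation":[[0,0,0],[0,0,0],[0,0,0]],"claw":[-1,-1,-1]}'
python3 -m handwheel '{"travel":[[0,0,-10],[0,0,-30],[0,0,-50],[0,0,-60]],"rotation":[[0,0,0],[0,0,0],[0,0,0],[0,0,0]],"claw":[-1,-1,-1,-1]}'
python3 - <<'E'
from h import *
st=ctrl.read_state();c=cam('wrist',st);snap('wrist','pics/w6.png');find('wrist',['jaw_tip','latch_tip','nozzle_flange','jaw_hinge','mouth_rest'],.15,c)
for n in('side','scene'):
    snap(n,'pics/x.png');find(n,['jaw_tip','latch_tip'],.15)
E
```

```text
t: 13.88
ee_pos: [0.5198, -0.1484, 0.1446]
eef_rot: [-179.8, -0.0, 91.4]
ft_force: [-5.6, 1.3, 20.2]
gripper_width: -0.0
grip_force: 10.3
t: 14.22
ee_pos: [0.5198, -0.148, 0.2047]
eef_rot: [-179.7, -0.0, 91.4]
ft_force: [0.0, -0.2, 1.1]
gripper_width: 0.002
grip_force: 0.0
wrist jaw_tip 0.81 [ 0.442 -0.184  0.135]
wrist jaw_tip 0.34 [ 0.516 -0.084  0.133]
wrist latch_tip 0.86 [ 0.609 -0.177  0.13 ]
wrist nozzle_flange 0.75 [ 0.518 -0.086  0.132]
wrist nozzle_flange 0.56 [ 0.631 -0.013  0.034]
wrist jaw_hinge 0.72 [ 0.491 -0.178  0.124]
wrist mouth_rest 0.82 [ 0.485 -0.183  0.122]
wrist mouth_rest 0.3 [ 0.442 -0.18   0.136]
side jaw_tip 0.58 [ 0.44  -0.189  0.147]
side jaw_tip 0.43 [ 0.55  -0.317  0.252]
side latch_tip 0.73 [ 0.609 -0.184  0.122]
scene jaw_tip 0.58 [ 0.443 -0.18   0.132]
scene latch_tip 0.75 [ 0.546 -0.35   0.249]
scene latch_tip 0.59 [ 0.598 -0.182  0.121]
scene latch_tip 0.29 [0.522 0.466 0.036]
```

Pressing with 20 N stopped rigidly at a tip height of 0.1336 m, against 0.1335 m expected, so the flange is seated. Next is the jaw.

```bash
python3 -m handwheel '{"travel":[[0,0,-28],[0,0,-55],[-12,-40,-55],[-24,-80,-55],[-35,-115,-55]],"rotation":[[0,0,0],[0,0,0],[0,0,0],[0,0,0],[0,0,0]],"claw":[-1,-1,-1,-1,-1]}'
python3 -m handwheel '{"travel":[[0,-14,0],[0,-14,30],[0,-14,60],[0,-14,85],[0,-14,85]],"rotation":[[0,0,0],[0,0,0],[0,0,0],[0,0,0],[0,0,0]],"claw":[-1,-1,-1,-1,-1]}'
python3 - <<'E'
from h import *
st=ctrl.read_state();print(st['joint_pos'].round(1));go([.40,-.182,.175],toolR([1,.02,0],[0,0,-1]),st)
E
```

```text
t: 15.23
ee_pos: [0.4233, -0.1797, 0.2584]
eef_rot: [-179.5, 0.0, 91.3]
ft_force: [-2.0, -0.9, -0.7]
gripper_width: 0.002
grip_force: 0.0
t: 15.65
ee_pos: [0.4069, -0.1784, 0.1705]
eef_rot: [-179.2, -0.1, 91.4]
ft_force: [-1.1, 0.4, -0.5]
gripper_width: 0.002
grip_force: 0.0
[-48.4  -6.5  64.5 116.9   6.5  66.9  14.7]
travel [-3.5 -7.  -4.4] rot [-0.8 -0.1  0.2] rows 0.2
```

```bash
python3 -m handwheel '{"travel":[[-1.5,0,-6],[-3,8,-12],[-3,16,-12],[-3,24,-12],[-3,32,-12]],"rotation":[[0,0,0],[0,0,0],[0,0,0],[0,0,0],[0,0,0]],"claw":[-1,-1,-1,-1,-1]}'
python3 -m handwheel '{"travel":[[0,8,0],[0,16,0],[0,24,0],[0,32,0],[0,40,0]],"rotation":[[0,0,0],[0,0,0],[0,0,0],[0,0,0],[0,0,0]],"claw":[-1,-1,-1,-1,-1]}'
python3 - <<'E'
from h import *
st=ctrl.read_state();c=cam('wrist',st);snap('wrist','pics/w7.png');find('wrist',['jaw_tip'],.15,c)
for n in('side','scene'):
    snap(n,'pics/x.png');find(n,['jaw_tip'],.15)
E
```

```text
t: 16.07
ee_pos: [0.4422, -0.1819, 0.1889]
eef_rot: [-179.5, -0.2, 91.4]
ft_force: [-31.6, 5.1, 64.4]
gripper_width: -0.003
grip_force: 32.5
t: 16.48
ee_pos: [0.4906, -0.1807, 0.1938]
eef_rot: [179.5, 0.0, 91.6]
ft_force: [7.7, 2.9, 36.7]
gripper_width: 0.002
grip_force: 17.1
wrist jaw_tip 0.58 [ 0.505 -0.18   0.18 ]
side jaw_tip 0.88 [ 0.481 -0.194  0.171]
```

```bash
python3 -m handwheel '{"travel":[[0,0,-12],[0,0,-24],[0,0,-36],[0,0,-60],[0,0,-60]],"rotation":[[0,0,0],[0,0,0],[0,0,0],[0,0,0],[0,0,0]],"claw":[-1,-1,-1,-1,-1]}'
python3 - <<'E'
from h import *
st=ctrl.read_state();c=cam('wrist',st);snap('wrist','pics/w8.png');find('wrist',['jaw_tip','nozzle_flange'],.15,c)
s=optics.silhouettes('wrist','jaw_tip')
# theta fit: half ring+lug outline from wrist & scene & side
def jawpts(th,o=np.array([.521,-.182,.11]),yaw=1.5):
    a=np.linspace(0,np.pi,25);out=[]
    for y in(-.013,.013):
        for r in(.0365,):
            out+= [np.c_[.043+r*np.cos(a),0*a+y,r*np.sin(a)]]
    P=np.vstack(out); L=np.array([[x,y,z] for x in(.0765,.0965) for y in(-.01,.01) for z in(.003,.008)])
    I=np.vstack([np.c_[.043+.027*np.cos(a),0*a+y,.027*np.sin(a)] for y in(-.013,.013)])
    Ry=Rot.from_euler('y',-th); E=Rot.from_euler('z',yaw,degrees=True)
    T=lambda Q:E.apply(Ry.apply(Q)+[-.043,0,0])+o
    return T(P),T(L),T(I)
def rend(c,th):
    m=np.zeros((480,640),np.uint8)
    P,L,I=jawpts(th);n=25
    for k in range(n-1):
        q=np.array([proj(c,p) for p in np.r_[P[k:k+2],P[n+k:n+k+2],I[k:k+2],I[n+k:n+k+2]]]);cv2.fillConvexPoly(m,cv2.convexHull(q.round().astype(np.int32)),1)
    q=np.array([proj(c,p) for p in L]);cv2.fillConvexPoly(m,cv2.convexHull(q.round().astype(np.int32)),1);return m
for n in('wrist','scene','side'):
    if n!='wrist':snap(n,f'pics/x{n}.png')
    cc=c if n=='wrist' else cam(n)
    for s in optics.silhouettes(n,'jaw_tip')[:2]:
        M=s['pixels'];v=[(round((rend(cc,t)*M).sum()/np.maximum(rend(cc,t),M).sum(),2),round(t,2)) for t in np.arange(0,2.31,.1)]
        print(n,round(s['p'],2),M.sum(),sorted(v)[::-1][:4])
E
```

```text
t: 17.2
ee_pos: [0.4832, -0.1813, 0.2495]
eef_rot: [-179.7, -0.1, 91.3]
ft_force: [-0.3, -0.6, 0.1]
gripper_width: -0.001
grip_force: 0.0
wrist jaw_tip 0.6 [ 0.496 -0.182  0.182]
wrist nozzle_flange 0.82 [ 0.629 -0.025  0.022]
wrist nozzle_flange 0.76 [ 0.516 -0.109  0.131]
wrist nozzle_flange 0.22 [ 0.537 -0.238  0.125]
wrist 0.8 5312 [(np.float64(0.75), np.float64(1.1)), (np.float64(0.75), np.float64(1.0)), (np.float64(0.65), np.float64(0.9)), (np.float64(0.58), np.float64(1.2))]
scene 0.6 469 [(np.float64(0.7), np.float64(1.1)), (np.float64(0.7), np.float64(1.0)), (np.float64(0.61), np.float64(0.9)), (np.float64(0.59), np.float64(1.2))]
side 0.89 900 [(np.float64(0.69), np.float64(1.0)), (np.float64(0.68), np.float64(1.1)), (np.float64(0.66), np.float64(0.9)), (np.float64(0.64), np.float64(0.8))]
side 0.65 251 [(np.float64(0.0), np.float64(2.3)), (np.float64(0.0), np.float64(2.2)), (np.float64(0.0), np.float64(2.1)), (np.float64(0.0), np.float64(2.0))]
```

```bash
python3 -m handwheel '{"travel":[[0,29,0],[0,29,30],[0,34,48],[0,42,56],[0,50,63]],"rotation":[[0,0,0],[0,0,0],[0,0,0],[0,0,0],[0,0,0]],"claw":[-1,-1,-1,-1,-1]}'
python3 -m handwheel '{"travel":[[0,6,7],[0,9,12],[0,9,17],[0,9,22],[0,9,25]],"rotation":[[0,0,0],[0,0,0],[0,0,0],[0,0,0],[0,0,0]],"claw":[-1,-1,-1,-1,-1]}'
```

```text
t: 18.07
ee_pos: [0.5325, -0.1791, 0.1812]
eef_rot: [-179.5, -0.1, 91.4]
ft_force: [2.1, 0.5, 5.1]
gripper_width: -0.002
grip_force: 2.4
t: 18.48
ee_pos: [0.5486, -0.1786, 0.1607]
eef_rot: [179.5, 0.1, 91.6]
ft_force: [28.0, 0.5, 17.9]
gripper_width: -0.002
grip_force: 14.2
```

```bash
python3 -m handwheel '{"travel":[[0,4,-1],[0,5,0],[0,5,0]],"rotation":[[0,0,0],[0,0,0],[0,0,0]],"claw":[-1,-1,-1]}'
cat > jaw.py <<'E'
from h import *
def jawpts(th,o=np.array([.521,-.182,.11]),yaw=1.5):
    a=np.linspace(0,np.pi,25);f=lambda r:np.vstack([np.c_[.043+r*np.cos(a),0*a+y,r*np.sin(a)] for y in(-.013,.013)])
    L=np.array([[x,y,z] for x in(.0765,.0965) for y in(-.01,.01) for z in(.003,.008)])
    Ry=Rot.from_euler('y',-th); E=Rot.from_euler('z',yaw,degrees=True)
    T=lambda Q:E.apply(Ry.apply(Q)+[-.043,0,0])+o
    return T(f(.0365)),T(L),T(f(.027))
def rend(c,th):
    m=np.zeros((480,640),np.uint8);P,L,I=jawpts(th);n=25
    for k in range(n-1):
        q=np.array([proj(c,p) for p in np.r_[P[k:k+2],P[n+k:n+k+2],I[k:k+2],I[n+k:n+k+2]]]);cv2.fillConvexPoly(m,cv2.convexHull(q.round().astype(np.int32)),1)
    q=np.array([proj(c,p) for p in L]);cv2.fillConvexPoly(m,cv2.convexHull(q.round().astype(np.int32)),1);return m
def jawfit():
    for n in('wrist','scene','side'):
        st=ctrl.read_state();cc=cam(n,st);snap(n,f'pics/x{n}.png')
        for s in optics.silhouettes(n,'jaw_tip')[:1]:
            M=s['pixels'];v=[(round(float((rend(cc,t)*M).sum()/np.maximum(rend(cc,t),M).sum()),2),round(float(t),2)) for t in np.arange(-.1,2.31,.05)]
            print(n,round(s['p'],2),M.sum(),sorted(v)[::-1][:4])
if __name__=='__main__':jawfit();st=ctrl.read_state();print(st['ee_pos'].round(4),st['ft_force'].round(1))
E
python3 jaw.py
```

```text
t: 18.73
ee_pos: [0.5504, -0.1786, 0.159]
eef_rot: [179.9, 0.0, 91.5]
ft_force: [15.2, -0.1, 8.8]
gripper_width: -0.001
grip_force: 7.6
wrist 0.83 8699 [(0.58, 0.3), (0.57, 0.25), (0.56, 0.2), (0.54, 0.35)]
scene 0.78 382 [(0.48, 0.3), (0.47, 0.25), (0.46, 0.2), (0.44, 0.35)]
side 0.92 752 [(0.63, 0.1), (0.63, 0.0), (0.63, -0.05), (0.63, -0.1)]
[ 0.5503 -0.1786  0.1591] [16.   0.6  8.1]
```

```bash
python3 -m handwheel '{"travel":[[0,0,-15],[0,-18,-15],[0,-18,-8],[0,-18,-3],[0,-18,0]],"rotation":[[0,0,0],[0,0,0],[0,0,0],[0,0,0],[0,0,0]],"claw":[-1,-1,-1,-1,-1]}'
python3 -m handwheel '{"travel":[[0,0,1],[0,0,2],[0,0,2]],"rotation":[[0,0,0],[0,0,0],[0,0,0]],"claw":[-1,-1,-1]}'
python3 jaw.py
```

```text
t: 19.45
ee_pos: [0.5337, -0.1802, 0.1602]
eef_rot: [179.7, 0.1, 91.5]
ft_force: [21.4, -3.6, 18.9]
gripper_width: -0.003
grip_force: 12.1
t: 19.7
ee_pos: [0.5347, -0.1802, 0.1588]
eef_rot: [179.6, 0.2, 91.5]
ft_force: [22.6, -3.8, 15.2]
gripper_width: -0.0
grip_force: 10.9
wrist 0.91 8220 [(0.57, 0.1), (0.57, 0.05), (0.55, 0.0), (0.54, 0.15)]
scene 0.95 551 [(0.62, 0.05), (0.61, 0.0), (0.6, 0.1), (0.58, -0.05)]
side 0.69 834 [(0.66, -0.05), (0.66, -0.1), (0.65, 0.0), (0.6, 0.05)]
[ 0.5347 -0.1802  0.1589] [22.5 -3.9 13.8]
```

```bash
python3 -m handwheel '{"travel":[[0,0,-8],[0,-6,-8],[0,-6,-2],[0,-6,2],[0,-6,4]],"rotation":[[0,0,0],[0,0,0],[0,0,0],[0,0,0],[0,0,0]],"claw":[-1,-1,-1,-1,-1]}'
python3 -m handwheel '{"travel":[[0,0,1],[0,0,1]],"rotation":[[0,0,0],[0,0,0]],"claw":[-1,-1]}'
python3 jaw.py
```

```text
t: 20.42
ee_pos: [0.5215, -0.1804, 0.1558]
eef_rot: [-179.6, -0.3, 91.3]
ft_force: [-32.7, 16.1, 101.5]
gripper_width: 0.004
grip_force: 50.3
t: 20.58
ee_pos: [0.5214, -0.1804, 0.1559]
eef_rot: [-179.6, -0.4, 91.3]
ft_force: [-32.7, 14.1, 94.3]
gripper_width: -0.0
grip_force: 46.8
wrist 0.66 7851 [(0.54, 0.0), (0.54, -0.05), (0.52, 0.05), (0.52, -0.1)]
scene 0.8 585 [(0.65, 0.0), (0.64, -0.05), (0.63, 0.05), (0.61, -0.1)]
side 0.8 686 [(0.58, -0.1), (0.55, -0.05), (0.51, 0.0), (0.47, 0.05)]
[ 0.5214 -0.1803  0.1559] [-32.2  15.1  94.1]
```

```bash
python3 -m handwheel '{"travel":[[0,0,-20],[0,0,-40],[0,0,-60],[0,20,-60],[0,40,-60]],"rotation":[[0,0,0],[0,0,0],[0,0,0],[0,0,0],[0,0,0]],"claw":[-1,-1,-1,-1,-1]}'
python3 - <<'E'
from h import *
go([.593,-.182,.17],toolR([1,.027,0],[0,0,-1]))
st=ctrl.read_state();c=cam('wrist',st);snap('wrist','pics/w9.png');print(st['ee_pos'])
for s in optics.silhouettes('wrist','latch_tip')[:2]:
    P=s['pixels'];y,x=np.nonzero(P);print(s['p'],P.sum(),x.min(),x.max(),y.min(),y.max())
    # extents mapped at z=.15 / .11
    for z in(.15,.11):print(z,[onplane(c,(u,v),z).round(3)[:2] for u,v in((x[x.argmin()],y[x.argmin()]),(x[x.argmax()],y[x.argmax()]))])
# predicted lever tip pixel
for lab,X in(('tip',(.6275,-.182,.1504)),('pivot',(.5796,-.182,.1008)),('lug',(.5645,-.182,.118))):print(lab,proj(c,X).round())
find('wrist',['latch_tip','nozzle','jaw_tip'],.15,c)
E
```

```text
t: 21.3
ee_pos: [0.5616, -0.1781, 0.2093]
eef_rot: [-179.5, -0.2, 91.4]
ft_force: [0.8, 0.2, 0.2]
gripper_width: 0.004
grip_force: 0.0
travel [-4.8 31.6 39. ] rot [-0.5 -0.2 -0.2] rows 1.2
[ 0.56158799 -0.17810081  0.20929019]
0.89 4637 338 464 220 295
0.15 [array([ 0.571, -0.156]), array([ 0.635, -0.169])]
0.11 [array([ 0.574, -0.167]), array([ 0.65 , -0.183])]
tip [447. 277.]
pivot [346. 244.]
lug [322. 253.]
wrist latch_tip 0.56 [ 0.609 -0.179  0.131]
wrist nozzle 0.97 [ 0.528 -0.104  0.133]
wrist nozzle 0.93 [ 0.635 -0.026  0.014]
wrist jaw_tip 0.58 [ 0.534 -0.181  0.137]
wrist jaw_tip 0.17 [ 0.537 -0.188  0.121]
```

```bash
python3 jaw.py
```

```text
wrist 0.82 6928 [(0.8, 0.05), (0.8, 0.0), (0.79, -0.05), (0.78, -0.1)]
scene 0.71 707 [(0.79, 0.0), (0.77, -0.05), (0.76, 0.05), (0.74, -0.1)]
side 0.78 845 [(0.74, -0.1), (0.71, -0.05), (0.67, 0.0), (0.62, 0.05)]
[ 0.5613 -0.1784  0.2095] [-0.1  1.7 -0.1]
```

```bash
python3 -m handwheel '{"travel":[[-4,33,0],[-4,33,20],[-4,33,40],[-4,33,52],[-4,33,52]],"rotation":[[0,0,0],[0,0,0],[0,0,0],[0,0,0],[0,0,0]],"claw":[-1,-1,-1,-1,-1]}'
python3 -m handwheel '{"travel":[[0,4,0],[0,8,0],[0,13,0],[0,18,0],[0,20,-2]],"rotation":[[0,0,0],[0,0,0],[0,0,0],[0,0,0],[0,0,0]],"claw":[-1,-1,-1,-1,-1]}'
```

```text
t: 22.27
ee_pos: [0.5929, -0.181, 0.1547]
eef_rot: [-179.3, -0.2, 91.4]
ft_force: [0.0, 0.2, -0.0]
gripper_width: 0.004
grip_force: 0.0
t: 22.68
ee_pos: [0.6153, -0.1807, 0.1594]
eef_rot: [-179.5, -0.1, 91.4]
ft_force: [0.2, -0.3, -0.3]
gripper_width: 0.003
grip_force: 0.0
```

```bash
python3 -m handwheel '{"travel":[[0,1,5],[0,3,10],[0,4,15],[0,5,20],[0,5,20]],"rotation":[[0,0,0],[0,0,0],[0,0,0],[0,0,0],[0,0,0]],"claw":[-1,-1,-1,-1,-1]}'
python3 - <<'E'
from h import *
for n in('wrist','scene','side'):
    c=cam(n);snap(n,'pics/x.png');find(n,['latch_tip'],.3,c)
E
```

```text
t: 23.1
ee_pos: [0.6186, -0.1806, 0.1375]
eef_rot: [-179.4, -0.1, 91.4]
ft_force: [-0.2, 0.2, -0.1]
gripper_width: -0.001
grip_force: 0.0
wrist latch_tip 0.57 [ 0.599 -0.172  0.115]
scene latch_tip 0.78 [ 0.606 -0.187  0.126]
side latch_tip 0.88 [ 0.599 -0.188  0.109]
side latch_tip 0.66 [ 0.51  -0.186  0.135]
```

```bash
cat > latch.py <<'E'
from h import *
def rend(c,ph):
    o=np.array([.521,-.182,.11]);E=Rot.from_euler('z',1.5,degrees=True);Ry=Rot.from_euler('y',ph);m=np.zeros((480,640),np.uint8)
    a=np.array([0,0]);b=np.array([.0169,-.0041]);t=np.array([.0479,.0496])
    for p,q,w in((a,b,.009),(b,t,.0105)):
        n=np.array([-(q-p)[1],(q-p)[0]]);n=n/np.linalg.norm(n)*.0018
        P=np.array([[k[0]+s*n[0],y,k[1]+s*n[1]] for k in(p,q) for y in(-w,w) for s in(-1,1)])
        Q=E.apply(Ry.apply(P)+[.0586,0,-.0092])+o
        u=np.array([proj(c,v) for v in Q]);cv2.fillConvexPoly(m,cv2.convexHull(u.round().astype(np.int32)),1)
    return m
def latchfit(files=None):
    for n in('wrist','scene','side'):
        c=cam(n,ctrl.read_state());snap(n,f'pics/y{n}.png')
        for s in optics.silhouettes(n,'latch_tip')[:1]:
            M=s['pixels'];v=[(round(float((rend(c,t)*M).sum()/np.maximum(rend(c,t),M).sum()),2),round(float(t),2)) for t in np.arange(-.1,1.75,.05)]
            print(n,round(s['p'],2),M.sum(),sorted(v)[::-1][:4])
if __name__=='__main__':latchfit()
E
python3 latch.py
```

```text
scene 0.49 179 [(0.28, 0.3), (0.28, 0.25), (0.27, 0.35), (0.24, 0.4)]
side 0.63 454 [(0.42, 0.95), (0.42, 0.9), (0.4, 0.75), (0.4, 0.7)]
```

```bash
python3 -m handwheel '{"travel":[[0,1,5],[0,2,10],[0,4,15],[0,5,20],[0,5,20]],"rotation":[[0,0,0],[0,0,0],[0,0,0],[0,0,0],[0,0,0]],"claw":[-1,-1,-1,-1,-1]}'
python3 -m handwheel '{"travel":[[0,2,5],[0,3,10],[0,5,14],[0,7,18],[0,7,18]],"rotation":[[0,0,0],[0,0,0],[0,0,0],[0,0,0],[0,0,0]],"claw":[-1,-1,-1,-1,-1]}'
python3 latch.py
```

```text
t: 24.12
ee_pos: [0.6236, -0.1804, 0.1174]
eef_rot: [-179.4, -0.1, 91.4]
ft_force: [-0.1, -0.5, -0.4]
gripper_width: 0.0
grip_force: 0.0
t: 24.53
ee_pos: [0.6309, -0.1802, 0.0998]
eef_rot: [-179.4, -0.1, 91.4]
ft_force: [0.2, 1.3, -0.8]
gripper_width: 0.002
grip_force: 0.0
wrist 0.91 9617 [(0.38, 1.0), (0.38, 0.95), (0.38, 0.9), (0.37, 1.1)]
scene 0.91 311 [(0.35, 1.15), (0.34, 1.25), (0.34, 1.2), (0.33, 1.35)]
side 0.77 390 [(0.51, 1.4), (0.5, 1.35), (0.49, 1.3), (0.47, 1.25)]
```

```bash
python3 -m handwheel '{"travel":[[0,6,4],[0,12,10],[0,14,15],[0,14,20],[0,14,20]],"rotation":[[0,0,0],[0,0,0],[0,0,0],[0,0,0],[0,0,0]],"claw":[-1,-1,-1,-1,-1]}'
python3 -m handwheel '{"travel":[[0,-3,5],[0,-7,10],[0,-10,15],[0,-11,17],[0,-11,17]],"rotation":[[0,0,0],[0,0,0],[0,0,0],[0,0,0],[0,0,0]],"claw":[-1,-1,-1,-1,-1]}'
python3 latch.py
```

```text
t: 25.25
ee_pos: [0.6441, -0.1799, 0.0791]
eef_rot: [-179.4, -0.1, 91.4]
ft_force: [-1.2, 0.3, 0.1]
gripper_width: -0.001
grip_force: 0.0
t: 25.67
ee_pos: [0.6326, -0.1804, 0.0632]
eef_rot: [-179.4, -0.1, 91.3]
ft_force: [0.2, -0.5, 0.2]
gripper_width: -0.002
grip_force: 0.0
wrist 0.69 11609 [(0.57, 1.7), (0.55, 1.65), (0.52, 1.6), (0.49, 1.55)]
scene 0.77 256 [(0.31, 1.7), (0.29, 1.65), (0.26, 1.55), (0.25, 1.6)]
side 0.82 268 [(0.53, 1.7), (0.52, 1.65), (0.47, 1.6), (0.41, 1.55)]
```

```bash
python3 -m handwheel '{"travel":[[0,-2,2],[0,-3,4],[0,-3,4]],"rotation":[[0,0,0],[0,0,0],[0,0,0]],"claw":[-1,-1,-1]}'
python3 -m handwheel '{"travel":[[0,-2,2],[0,-3,4],[0,-3,4]],"rotation":[[0,0,0],[0,0,0],[0,0,0]],"claw":[-1,-1,-1]}'
```

```text
t: 26.22
ee_pos: [0.6318, -0.1807, 0.0615]
eef_rot: [-179.7, -0.1, 91.4]
ft_force: [0.8, 0.3, 9.1]
gripper_width: -0.001
grip_force: 4.0
t: 26.47
ee_pos: [0.6315, -0.1808, 0.0609]
eef_rot: [179.9, -0.1, 91.4]
ft_force: [1.2, 4.1, 31.1]
gripper_width: 0.002
grip_force: 13.0
```

```bash
python3 -m handwheel '{"travel":[[0,4,-10],[0,16,-30],[0,16,-70],[0,16,-110],[0,16,-150]],"rotation":[[0,0,0],[0,0,0],[0,0,0],[0,0,0],[0,0,0]],"claw":[-1,-1,-1,-1,-1]}'
python3 -m handwheel '{"travel":[[40,0,-10],[80,0,-20],[120,0,-30],[160,0,-40],[200,0,-50]],"rotation":[[0,0,0],[0,0,0],[0,0,0],[0,0,0],[0,0,0]],"claw":[-1,-1,-1,-1,-1]}'
python3 latch.py; python3 jaw.py
python3 - <<'E'
from h import *
from scipy.optimize import minimize
M={}
for n in('scene','side'):
    c=cam(n);Rn,on=noz_target([.521,-.18,.1085],1.5,0.);u,v=proj(c,on+Rn.apply([0,0,.08])).round().astype(int)
    for s in optics.silhouettes(n,'nozzle'):
        if s["pixels"][v,u]: M[n]=s["pixels"].astype(float);r=render(c,Rn.as_matrix(),on);print(n,round(s['p'],2),(np.minimum(r,M[n]).sum()/np.maximum(r,M[n]).sum()).round(3));break
    find(n,['mouth_rest'],.3)
find('scene',['blank','palette','bowl','medium','brush','pigment0'],.5)
E
```

```text
t: 26.88
ee_pos: [0.6442, -0.1805, 0.2071]
eef_rot: [-179.4, -0.1, 91.3]
ft_force: [0.8, -1.1, 0.5]
gripper_width: -0.001
grip_force: 0.0
t: 27.3
ee_pos: [0.6399, 0.0212, 0.2566]
eef_rot: [-179.5, -0.1, 91.4]
ft_force: [0.3, 0.2, -0.6]
gripper_width: -0.004
grip_force: 0.0
scene 0.66 523 [(0.73, 1.55), (0.72, 1.65), (0.72, 1.6), (0.69, 1.5)]
side 0.77 278 [(0.56, 1.7), (0.56, 1.65), (0.52, 1.6), (0.46, 1.55)]
scene 0.58 689 [(0.78, 0.0), (0.75, 0.05), (0.75, -0.05), (0.73, -0.1)]
side 0.68 822 [(0.7, -0.1), (0.68, -0.05), (0.64, 0.0), (0.59, 0.05)]
[0.6403 0.0185 0.256 ] [-0.7  0.4 -0.4]
scene 0.95 0.821
scene mouth_rest 0.56 [ 0.547 -0.347  0.25 ]
scene mouth_rest 0.43 [ 0.597 -0.179  0.077]
side 0.92 0.805
side mouth_rest 0.84 [ 0.539 -0.315  0.256]
scene blank 0.71 [0.384 0.018 0.007]
scene palette 0.85 [ 0.788 -0.074  0.022]
scene bowl 0.74 [0.66  0.453 0.043]
scene medium 0.84 [0.796 0.12  0.072]
scene brush 0.68 [0.761 0.272 0.009]
scene pigment0 0.8 [0.378 0.48  0.034]
scene pigment0 0.59 [0.699 0.107 0.041]
scene pigment0 0.59 [0.523 0.462 0.039]
scene pigment0 0.51 [ 0.534 -0.045  0.132]
```

Run:
```python
from h import *
for n in('scene','side'):
    c=cam(n);Rn,on=noz_target([.521,-.18,.1085],1.5,0.);u,v=proj(c,on+Rn.apply([0,0,.02])).round().astype(int)
    a,b=[cv2.Canny(cv2.imread(f),60,150)[v-30:v+30,u-35:u+35].astype(np.float32) for f in(f'pics/{n}5.png',f'pics/y{n}.png')]
    print(n,(u,v),cv2.phaseCorrelate(cv2.GaussianBlur(a,(0,0),1),cv2.GaussianBlur(b,(0,0),1),cv2.createHanningWindow((70,60),cv2.CV_32F)))
```

```text
scene (np.int64(264), np.int64(297)) ((-1.898764870207124, 2.005503032621082), 1.0573474199683577)
side (np.int64(345), np.int64(323)) ((1.3283664275849105, 1.9262050374077475), 0.6114548095950374)
```

```bash
python3 -c "
from h import *
print(ctrl.sign_off())"
```

```text
the job is handed in; nothing more can be done
None
```

I fitted the middle-sized nozzle to the inlet, swung the ring shut over both flanges and threw the latch fully down; I handed the job in at about 28 s, and the bystanders I re-checked had not moved. The final checks put the jaw at about 0 rad and the latch at about 1.65, with contact forces peaking at about 106 N (limit 120 N) while I pressed the ring shut.

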